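# Make up two lantern kits from the slide store's stock

## Task

Make up the two lantern kits: into the long three-bay tray put the lever slide in the wide bay, the frosted condenser lens in the middle bay and the copper chimney cap in the end bay; into the short two-bay tray put the three-picture slide in the wide bay and the ribbed brown lamp knob in the narrow bay. Everything goes the same way up as it lies now, flat on the tray's floor inside its bay, slides lying along the length of the bay. Set the glass down gently without dropping it, and leave the two plain slides where they lie.

Things in the scene. Friction and masses are not known exactly. Their poses are not given: they have to be found in the camera images.
- lever_slide_c (a point): Lever slide: flat oak frame 96 long x 44 wide x 14 mm thick with a black mask and ONE SMALL ROUND picture; a brass lever tongue with a little round brass button sticks 26 mm out of its +x end. Lies flat, picture up. Point: centre of the frame, half-way up (7 mm); x along the length towards the lever, y across the 44 mm width (grip across it), z up. About 75 g, glass.
- triple_slide_c (a point): Three-picture slide: flat oak frame 132 long x 44 wide x 14 mm thick with THREE ROUND pictures in a row, the longest slide of the stock. Lies flat, pictures up. Point: centre of the frame, half-way up (7 mm); x along the length, y across the 44 mm width (grip across it), z up. About 75 g, glass.
- lens_c (a point): Condenser lens: white frosted glass dome in a round brass cell, 56 mm diameter; the cell is a plain cylinder 14 mm high (grip it there), the dome rises to 23 mm. Lies flat, dome up. Point: on the axis 11.5 mm above its underside; z up. About 110 g.
- cap_c (a point): Copper chimney cap, dented: round flared skirt 65 mm across up to 20 mm high, above it a round hood 46 mm across from 21 to 47 mm height (grip it there) with a low cone on top, 55 mm high in all. Stands on its skirt. Point: on the axis, 27.5 mm above its underside; z up. About 100 g.
- knob_c (a point): Lamp knob: ribbed dark-brown bakelite, round, 42 mm across the ribs, 26 mm high, with a small brass bush in the middle of its top. Stands on its flat base, bush up. Point: on the axis, 13 mm above its underside; z up. About 60 g.
- tray_long: Long plywood kit tray, 300 x 172 mm, with THREE bays in a row along x: the wide bay (110 mm along x) centred at x = -89 mm, the middle bay (83 mm) at x = +13.5 mm, the end bay (83 mm) at x = +102.5 mm. Fixed. Floor top 5 mm, walls 17 mm, dividers 15 mm above the counter; walls 6 mm thick. Origin: centre of its underside; x along its length, y across (every bay 160 mm long in y).
- tray_short: Short plywood kit tray, 211 x 172 mm, with TWO bays: the wide bay (110 mm along x) centred at x = -44.5 mm, the narrow bay (83 mm) at x = +58 mm. Fixed. Floor top 5 mm, walls 17 mm, dividers 15 mm above the counter; walls 6 mm thick. Origin: centre of its underside; x along its length, y across (every bay 160 mm long in y).
- plain_slide_a_c (a point): Plain slide, to be left alone: flat oak frame 100 x 44 x 14 mm with one long RECTANGULAR picture and no lever; a loose thing lying in the stock. Point: its centre, half-way up; x along the length.
- plain_slide_b_c (a point): Second plain slide, the same as the first, also to be left alone. Point: its centre, half-way up; x along the length.
Things that resemble listed ones, but are neither listed nor needed, are in the scene too. What is shaped like the part that bears triple_slide_c but blue or purple is not meant.

How it is judged:
By the outcome, as a careful person would: the job done as asked, in the order asked, and still so for the second after the job is handed in, with the robot touching nothing.
It also fails if it takes over 125 s, if anything falls off the work surface, if the arm or the gripper's body presses on something with over 40 N, if the wrist force passes 120 N, or if a joint passes its speed limit or range.

## Robot

A 6-joint arm with a two-finger parallel gripper is mounted at the origin on the work surface. World frame = base frame: x ahead of the robot, y to its left, z up, the work surface at z = 0. Lengths are in mm, angles in rad, forces in N, time in s.
With the tool pointing down it reaches from about 300 to 750 mm from the base axis. Payload 8.5 kg.
Tool frame: the origin (TCP) lies between the finger pads; the fingertips stand robot.tip_reach ahead of it and the grasp point (between the pads) lies 6 mm ahead of it (robot.tip_reach is the distance from the TCP to the fingertips, in mm); z points along the fingers, y is the direction in which the jaws open and shut (so a half turn about z gives the same grasp; the last joint's range is limited). The gripper opens to 85 mm and grips with 20 to 120 N. Pads are 22 mm wide; open, the fingers measure 114 mm over their backs; the gripper's body (76 mm by 85 mm) begins 54 mm behind the grasp point. The pads swing forward as they close: fully open they stand 13 mm farther back than shut.
Start: joints at [-0.215, 0.381, 1.297, -0, 1.464, -0.215], TCP at [549.982, 0.002, 256.322] pointing down, gripper open.
Joint ranges: [-3.11, 3.11], [-0.89, 2.33], [0.22, 2.48], [-1.42, 4.56], [0.17, 2.85], [-2.88, 2.88]. Speed limits (rad/s): [2.39, 2.39, 3.14, 3.14, 3.14, 3.14].

## Interface

Orientations are given as a unit quaternion [x, y, z, w].
In Python, from station import status, cams, robot gives the robot as it stands.
- The arm moves only by the shell command python3 -m crank 'ROWS' [OPENING]. ROWS is JSON, a list that holds one entry, the list of rows, each a list of 4 numbers: the shift along the tool's x, y, z in units of 40 mm (1.0 is 40 mm), then the turn about the tool's z in units of 6 degrees (1.0 is 6 degrees). A call has 1 to 8 rows; each row is the pose to reach, as a shift and turn from the pose measured when the call began, along the tool's axes at that moment; what a row does not reach only later rows make up. A row lasts 1/12 s, in which the tool goes at most 41.7 mm and 7.16 degrees, less where a joint would pass 70% of its speed; a pose out of reach is approached as far as the arm can. A call with a gripper value outside its range is refused whole. OPENING is the gripper's target within -1 to 1 (fully open at 1, half-way at 0, shut at -1), set as the call begins (- or left out, the last holds). The fingers move at their own pace and stop on an object; the grip force is fixed at half the most. Time passes only in rows, so rows that repeat a pose let the fingers close. It gives the time, the measured TCP pose, the force and the opening at its end, in the units of the state.
- status.sense(): the state, without advancing time (a new reading comes with each control period).
- cams.capture(name): name is "scene" or "side" or "wrist"; returns the picture (480x640x3 uint8, red, green, blue); there is no depth.
- cams.camera_info(name): a dict with "camera_matrix" (3x3 intrinsics, pixels), "pose" (4x4, takes a point from camera to world coordinates); the wrist camera has in their place "tool_from_camera" (4x4, takes a point from camera to tool coordinates, whose origin is the TCP and whose axes are the flange's). Camera axes: x right, y down, z forward; pixel columns grow to the right and rows downward; lengths in mm; the calibration is good to about 2 mm. A picture is of the moment at which its call begins: read the wrist's pose just before it. camera_info takes no time and is no camera call.
- robot.sign_off(): hands the job in, once; it reports no verdict.
The state is a dict: "t": time; "q": joint angles; "joint_velocities": joint speeds; "tau": joint torques, N m; "tool_pos": TCP position; "tool_rot": TCP orientation; "wrist_force": force on the tool from outside, world axes, zero at the start; "wrist_torque": the same for the moment, N m; "grip_width": opening from 0.0 (shut) to 1.0 (fully open).
Only numpy, scipy, OpenCV 4.12 (cv2) and the standard library are available. Lean on these libraries where they do the work, as an engineer would, in place of code of your own. Each camera call takes 0.05 s, during which the arm holds its last target.

## Working session

There is one attempt and no reset: what is moved stays moved. The work goes in short steps, Python scripts to look and compute and a shell command to move; the robot and the scene stay as the last step left them, time stands still between calls to the robot, and variables do not carry over. Pictures are saved under pics/ and viewed, and the job is handed in when it is done.

```bash
ls; mkdir -p pics
python3 - <<'E'
from station import status,cams,robot
import cv2
s=status.sense();print(s['t'],s['tool_pos'],s['tool_rot'],s['grip_width'],robot.tip_reach)
for n in ['scene','side','wrist']:
    cv2.imwrite(f'pics/{n}0.png',cams.capture(n)[:,:,::-1]); print(cams.camera_info(n))
E
```

```text
pics
0.0 [5.49739882e+02 7.04852670e-02 2.55682295e+02] [ 7.07103714e-01  7.07109438e-01 -4.05511569e-04 -6.44324138e-04] 1.0014332722948949 25.0
{'camera_matrix': array([[469.00600745,   0.        , 323.51533128],
       [  0.        , 469.00600745, 239.15796952],
       [  0.        ,   0.        ,   1.        ]]), 'pose': array([[-6.55495091e-01,  5.73275564e-01, -4.91610937e-01,
         9.15176869e+02],
       [ 7.54983045e-01,  4.81864661e-01, -4.44755044e-01,
         4.34331639e+02],
       [-1.80772614e-02, -6.62692671e-01, -7.48673251e-01,
         7.52249751e+02],
       [ 0.00000000e+00,  0.00000000e+00,  0.00000000e+00,
         1.00000000e+00]])}
{'camera_matrix': array([[586.4835927 ,   0.        , 319.79329391],
       [  0.        , 586.4835927 , 243.72001587],
       [  0.        ,   0.        ,   1.        ]]), 'pose': array([[-9.99022263e-01, -2.37342925e-02,  3.72988191e-02,
         4.03045639e+02],
       [-4.42093953e-02,  5.40499696e-01, -8.40181890e-01,
         1.23135506e+03],
       [-2.18877628e-04, -8.41009371e-01, -5.41020508e-01,
         8.24669034e+02],
       [ 0.00000000e+00,  0.00000000e+00,  0.00000000e+00,
         1.00000000e+00]])}
{'camera_matrix': array([[359.65051222,   0.        , 319.50730888],
       [  0.        , 359.65051222, 241.49268898],
       [  0.        ,   0.        ,   1.        ]]), 'tool_from_camera': array([[ 9.64052919e-04, -9.45283902e-01, -3.26247475e-01,
         8.51693409e+01],
       [ 9.99999526e-01,  9.56506136e-04,  1.83549650e-04,
         9.91168192e-01],
       [ 1.38551183e-04, -3.26247498e-01,  9.45284376e-01,
        -1.18589242e+02],
       [ 0.00000000e+00,  0.00000000e+00,  0.00000000e+00,
         1.00000000e+00]])}
```

View pics/scene0.png

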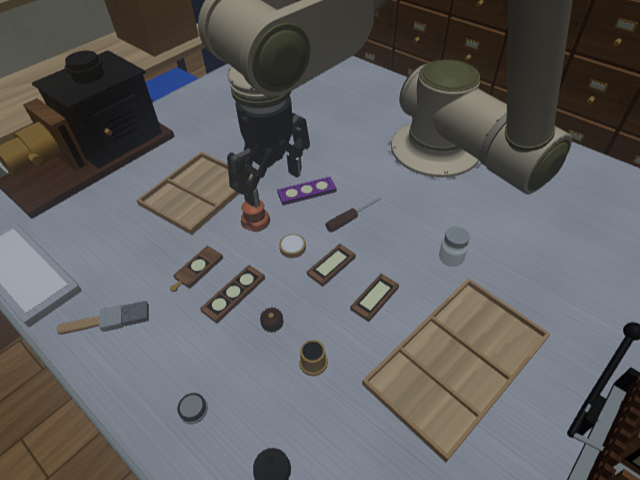

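View pics/side0.png

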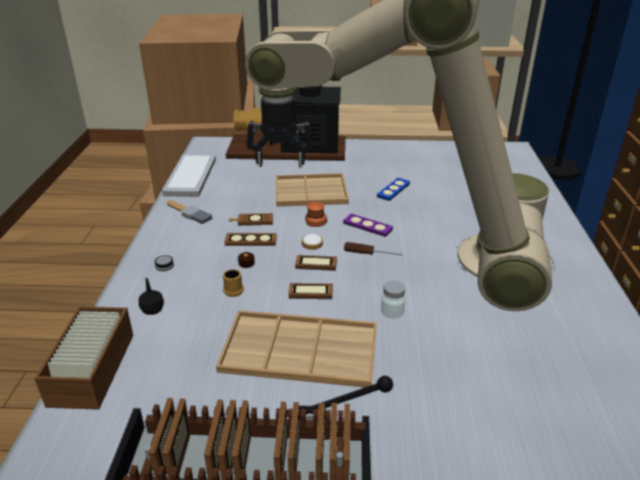

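View pics/wrist0.png

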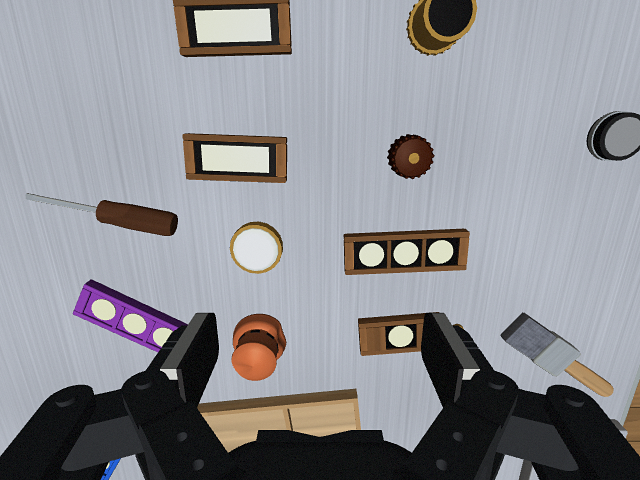

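The wrist view shows, by pixel, what could be confused:
- **Triple slide:** brown at wrist (406,252) / scene (233,293). Look-alikes are purple (scene 306,190) and blue (side 394,188).
- **Lever slide:** scene (198,268), brass tongue at (175,288). Look-alikes are the plain slides at scene (331,264) and (375,297).
- **Lens:** white, scene (292,245). Look-alike is the grey disc at (192,407).
- **Cap:** copper, scene (255,216). Look-alike is the brass ring at (313,357).
- **Knob:** scene (271,320). Look-alike is the black round thing at (272,465).

Next I'll check close crops and measure.

```bash
cat > h.py <<'E'
import numpy as np,cv2
from station import status,cams,robot
from scipy.spatial.transform import Rotation as R
def pose(name,s=None):
    i=cams.camera_info(name)
    if name=='wrist':
        T=np.eye(4);T[:3,:3]=R.from_quat(s['tool_rot']).as_matrix();T[:3,3]=s['tool_pos']
        return i['camera_matrix'],T@i['tool_from_camera']
    return i['camera_matrix'],i['pose']
def ray(KT,uv,z):
    K,T=KT; uv=np.atleast_2d(np.float64(uv))
    d=np.c_[(uv-K[:2,2])/K[0,0],np.ones(len(uv))]@T[:3,:3].T
    o=T[:3,3]; return (o+d*((z-o[2])/d[:,2])[:,None])[:,:2]
def proj(KT,P):
    K,T=KT; p=(np.atleast_2d(P)-T[:3,3])@T[:3,:3]
    return p[:,:2]/p[:,2:]*K[0,0]+K[:2,2]
E
python3 - <<'E'
import cv2,numpy as np
s=cv2.imread('pics/scene0.png')
a=cv2.resize(s[170:340,130:320],None,fx=4,fy=3.5,interpolation=cv2.INTER_CUBIC);cv2.imwrite('pics/a.png',a)
w=cv2.imread('pics/wrist0.png')
cv2.imwrite('pics/b.png',cv2.resize(w[120:400,170:490],None,fx=2.4,fy=2.1))
t1=cv2.resize(s[145:240,130:260],None,fx=3,fy=3);t2=cv2.resize(s[270:465,355:560],None,fx=2,fy=2)
c=np.zeros((600,800,3),np.uint8);c[:t1.shape[0],:t1.shape[1]]=t1;c[200:200+t2.shape[0],390:]=t2[:,:410];cv2.imwrite('pics/c.png',c)
E
```

```text
(no output)
```

View pics/b.png

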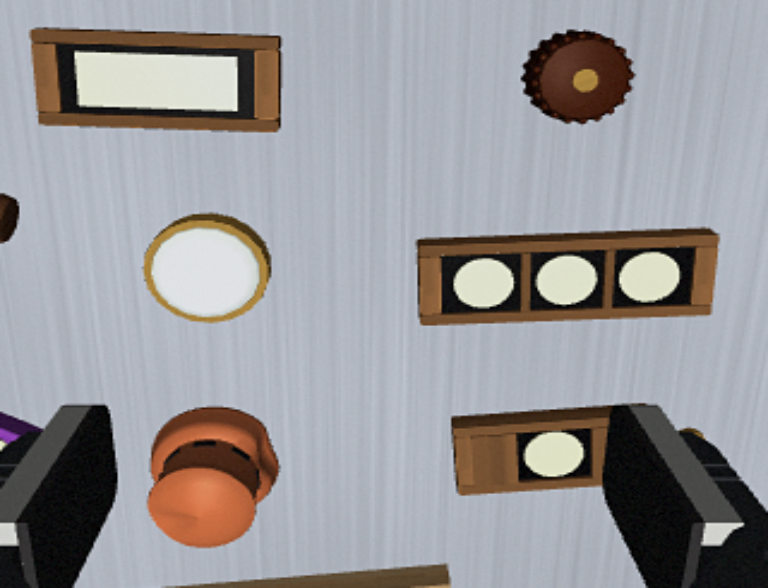

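View pics/c.png

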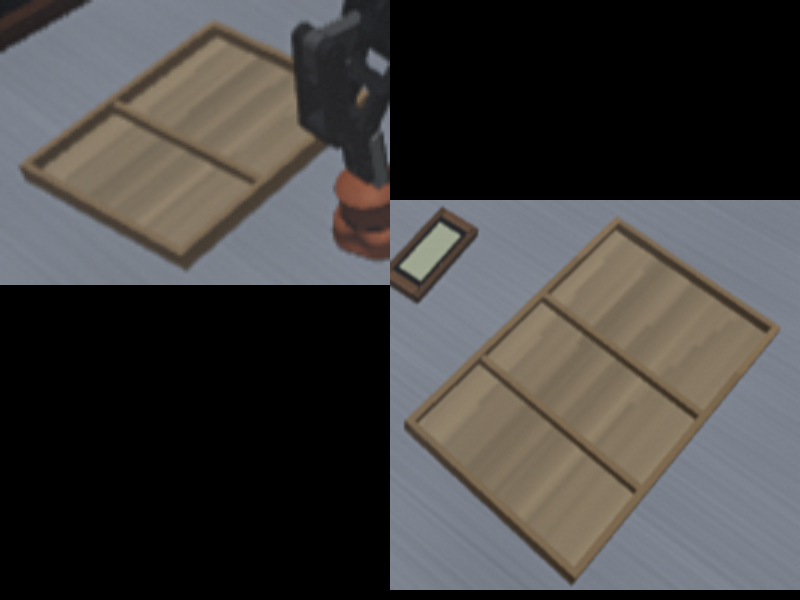

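Run:
```python
from h import *
S=pose('scene')
print('long',ray(S,[(468.5,281),(548.5,334),(446.5,460),(363,382.5)],17))
print('short',ray(S,[(200.7,152.3),(138,201.7),(192,226.7)],17))
print('long div',ray(S,[(355+153/2,270+96/2),(355+306/2,270+215/2),(355+92/2,270+160/2),(355+246/2,270+290/2)],15))
print('short div',ray(S,[(130+116/3,145+103/3),(130+254/3,145+182/3)],15))
s=dict(tool_pos=[549.74,.07,255.68],tool_rot=[.7071,.7071,-.0004,-.0006])
W=pose('wrist',s)
f=lambda x,y:(170+x/2.4,120+y/2.1)
for n,u,z in [('lens',f(206,272),14),('knob',f(585,80),26),('tri',f(566,280),14),('lev',f(554,455),14),('capcone',f(200,510),50)]: print(n,ray(W,u,z))
print('tri ends',ray(W,[f(419,285),f(718,272)],14)); print('lev long edge',ray(W,[f(459,492),f(603,484)],14))
print('scene lever, tri,knob,lens', [ray(S,u,z) for u,z in [((198,265),14),((233,292),14),((271,313),26),((292,243),20),((255,206),50)]])
print('plain',ray(S,[(331,264),(375,297)],14),'purple',ray(S,(306,190),14),'screwd',ray(S,(340,220),10))
```

```text
long [[333.85205335 282.1292798 ]
 [345.91216259 446.58639515]
 [643.59085417 420.61045698]
 [628.41418438 253.80740813]]
short [[ 410.82140302 -431.68524511]
 [ 618.21837934 -400.51575562]
 [ 588.03258041 -243.45548421]]
long div [[449.26477413 272.31514885]
 [465.38771201 429.95609203]
 [538.20542919 267.00496422]
 [553.13473668 423.00553005]]
short div [[ 525.0137127  -411.92322516]
 [ 512.88027641 -257.68660141]]
lens [[482.45141154 -48.20486632]]
knob [[639.74986169  48.8857691 ]]
tri [[642.96259547 -52.30876936]]
lev [[ 645.3654001  -156.22971474]]
capcone [[ 479.1856278  -165.33675118]]
tri ends [[577.41133902 -55.14730067]
 [710.17770245 -47.85446164]]
lev long edge [[ 600.18213009 -180.68228041]
 [ 670.92127678 -175.18929102]]
scene lever, tri,knob,lens [array([[ 645.93082849, -152.45877726]]), array([[644.57243551, -48.47497944]]), array([[635.29253744,  47.36883443]]), array([[484.44827718, -43.73424772]]), array([[ 476.87985481, -157.36867939]])]
plain [[471.03209233  50.94005864]
 [478.05076214 166.08692004]] purple [[ 341.56462764 -135.18783702]] screwd [[362.20131519 -15.70319736]]
```

```bash
cat >> h.py <<'E'
def go(x,y,z,yaw):
    "print shift in tool units & turn for target TCP and tool-x heading (deg)"
    s=status.sense();M=R.from_quat(s['tool_rot']).as_matrix()
    d=M.T@(np.array([x,y,z])-s['tool_pos'])/40
    cur=np.degrees(np.arctan2(M[1,0],M[0,0])); t=-((yaw-cur+180)%360-180)/6
    print('row',np.round(d,3),'turn',round(t,3),'| t',round(s['t'],2),'pos',np.round(s['tool_pos'],1),'yaw',round(cur,2),'F',np.round(s['wrist_force'],1),'g',round(s['grip_width'],3))
def snap(name,f):
    s=status.sense();im=cams.capture(name)[:,:,::-1];cv2.imwrite('pics/'+f,im);return im,pose(name,s)
E
python3 -m crank '[[[-1,0.6,0,2],[-3.8,2.4,0.4,9],[-3.8,2.4,0.4,9],[-3.8,2.4,0.4,9],[-3.8,2.4,0.4,9],[-3.8,2.4,0.4,9],[-3.8,2.4,0.4,9],[-3.8,2.4,0.4,9]]]' 1
python3 -c "
from h import *
go(645,-153,240,3.5)"
```

```text
t: 0.82
tool_pos: [645.8, -152.4, 238.9]
tool_rot: [0.952, 0.306, -0.001, -0.001]
wrist_force: [0.5, -0.9, -0.2]
grip_width: 1.002
row [-0.025  0.001 -0.027] turn 5.35 | t 0.82 pos [ 645.8 -152.4  238.9] yaw 35.6 F [ 0.5 -0.9 -0.2] g 1.002
```

```bash
python3 -m crank '[[[0,0,0,2],[0,0,0,5.3],[0,0,0,5.3],[0,0,0,5.3],[0,0,0,5.3],[0,0,0,5.3],[0,0,0,5.3]]]'
python3 - <<'E'
from h import *
im,W=snap('wrist','w1.png'); go(645,-153,240,3.5)
snap('scene','s1.png');print(proj(W,[[645,-153,14],[512,-335,5],[590,-420,17],[618,-246,17]]))
E
```

```text
t: 1.4
tool_pos: [645.7, -152.4, 238.6]
tool_rot: [0.999, 0.034, -0.001, -0.001]
wrist_force: [0.1, 1.3, -0.7]
grip_width: 1.003
row [-0.02   0.014 -0.033] turn 0.071 | t 1.45 pos [ 645.8 -152.4  238.7] yaw 3.93 F [ 0.4 -0.1 -0.3] g 1.0
[[321.18232198 209.58103826]
 [472.73804064 332.27183798]
 [574.01766865 279.18444655]
 [411.87832692 242.7809025 ]]
```

View pics/w1.png

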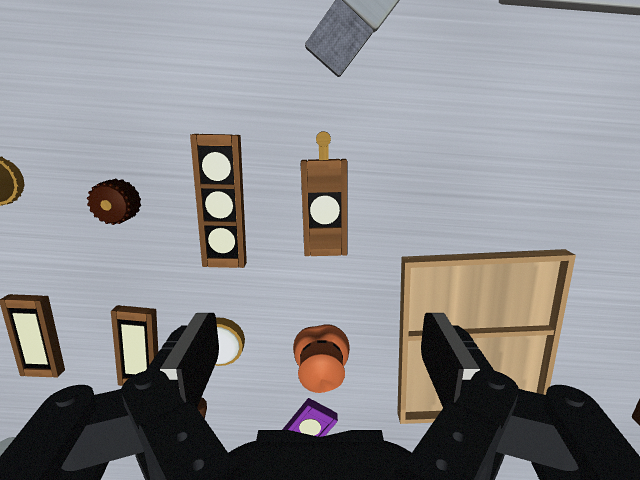

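View pics/s1.png

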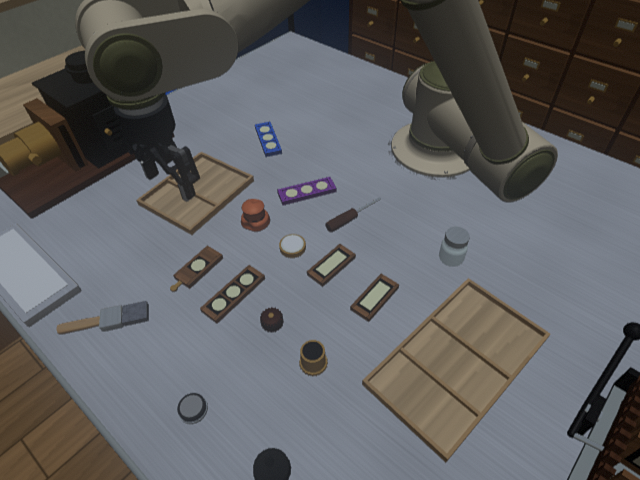

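The short tray is clear here: corners (402,257), (574,251), (400,423). The lever slide is at (325,208) with its tongue up at (323,138), i.e. towards world +x.

Run:
```python
from h import *
s=status.sense();W=pose('wrist',s)
c=ray(W,[(302,160),(347,160),(348,255),(304,255)],14);print('lever',c,c.mean(0))
print('tri',ray(W,[(192,135),(240,135),(244,266),(202,267)],14).mean(0),ray(W,[(192,135),(202,267)],14))
print('short tray',ray(W,[(402,257),(574,251),(400,423)],17),'div',ray(W,[(408,332),(553,330)],15))
print('knob',ray(W,(106,205),26),'lens',ray(W,(225,342),16),'cap',ray(W,(322,372),47))
S=pose('scene');print('scene short',ray(S,[(205,154),(138,200),(192,227),(252,180)],17))
im=cv2.imread('pics/s1.png');cv2.imwrite('pics/d.png',cv2.resize(im[140:245,120:270],None,fx=5,fy=5,interpolation=cv2.INTER_CUBIC))
```

```text
lever [[ 691.35904687 -131.72790281]
 [ 694.27576703 -173.75982629]
 [ 599.32809226 -183.76713319]
 [ 596.20134096 -138.84575028]] [ 645.29106178 -157.02515314]
tri [642.98647055 -53.90870525] [[706.82922489 -30.00753073]
 [575.54826248 -34.16960495]]
short tray [[ 602.11799892 -238.38534145]
 [ 620.64219409 -410.70594253]
 [ 386.98266716 -267.21597441]] div [[ 513.54447437 -258.36783793]
 [ 527.19075608 -417.17161595]]
knob [[638.41520564  49.76069679]] lens [[487.20055586 -56.91721573]] cap [[ 479.52526301 -165.47727231]]
scene short [[ 408.26310956 -417.90265909]
 [ 614.95236489 -405.30965261]
 [ 588.59462995 -242.74800499]
 [ 400.12517361 -254.65879581]]
```

View pics/d.png

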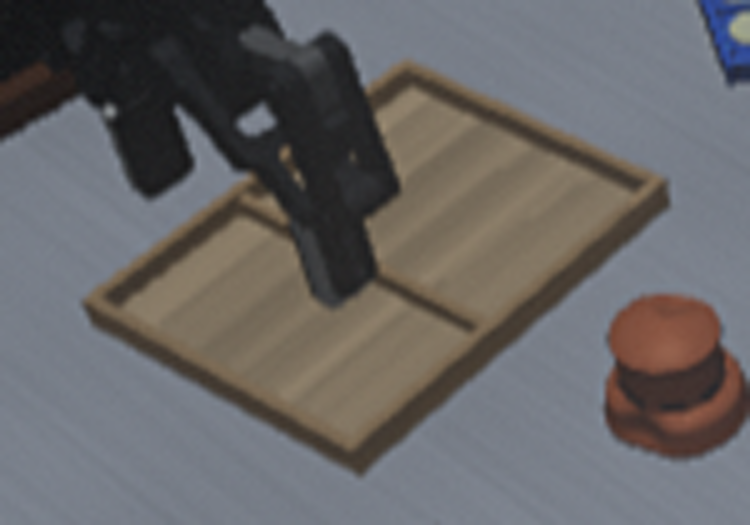

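```bash
python3 -m crank '[[[0,0.1,1,0],[0,0.1,2,0],[0,0.1,3,0],[0,0.1,3.9,0],[0,0.1,4.5,0],[0,0.1,4.8,0],[0,0.1,4.8,0],[0,0.1,4.8,0]]]' 0.6
python3 - <<'E'
from h import *
go(645.3,-156.5,30,4.3)
im,W=snap('wrist','w2.png'); snap('side','sd2.png')
E
```

```text
t: 2.17
tool_pos: [646.1, -156.4, 47.6]
tool_rot: [0.999, 0.034, -0.001, -0.0]
wrist_force: [0.2, -0.2, 1.2]
grip_width: 0.799
row [-0.019  0.001  0.441] turn -0.059 | t 2.17 pos [ 646.1 -156.4   47.6] yaw 3.94 F [ 0.2 -0.2  1.2] g 0.799
```

View pics/w2.png

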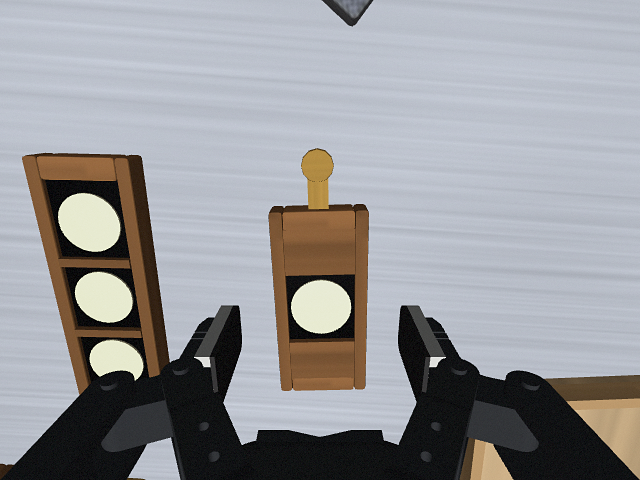

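Run:
```python
from h import *
W=pose('wrist',status.sense())
c=ray(W,[(272,210),(368,208),(365,388),(283,389)],14);print(c,c.mean(0))
```

```text
[[ 691.77108451 -131.72632087]
 [ 695.58222553 -173.6173824 ]
 [ 599.10158525 -183.0246337 ]
 [ 595.49654819 -140.07500376]] [ 645.48786087 -157.11083518]
```

```bash
python3 -m crank '[[[0,0,0.2,-0.1],[0,0,0.45,-0.2],[0,0,0.45,-0.2],[0,0,0.45,-0.2]]]'
python3 -m crank '[[[0,0,0,0],[0,0,0,0],[0,0,0,0],[0,0,0,0],[0,0,0,0],[0,0,0,0],[0,0,0,0],[0,0,0,0]]]' -1
python3 - <<'E'
from h import *
go(645.3,-156.5,30,4.3)
im,W=snap('wrist','w3.png')
E
```

```text
t: 2.6
tool_pos: [646.3, -156.5, 30.4]
tool_rot: [0.999, 0.045, -0.0, 0.0]
wrist_force: [0.0, 0.5, -0.3]
grip_width: 0.802
t: 3.27
tool_pos: [646.6, -156.6, 31.0]
tool_rot: [0.999, 0.045, 0.0, 0.0]
wrist_force: [-0.1, 0.4, 5.7]
grip_width: 0.493
row [-0.032 -0.005  0.024] turn 0.14 | t 3.27 pos [ 646.6 -156.6   31. ] yaw 5.14 F [-0.1  0.4  5.7] g 0.493
```

View pics/w3.png

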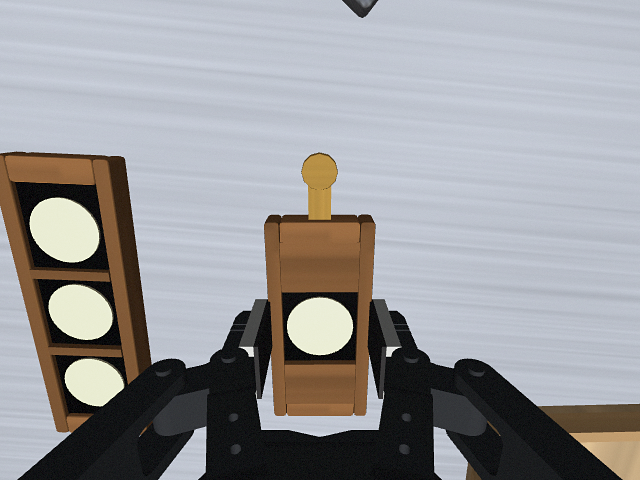

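```bash
python3 -m crank '[[[0,0,-0.3,0],[0,0,-1,0],[0,0,-2,0],[0,0,-2.8,0],[0,0,-3,0],[0,0,-3,0],[0,0,-3,0]]]'
python3 - <<'E'
from h import *
go(399,359,150,85)
im,W=snap('wrist','w4.png')
E
```

```text
t: 3.9
tool_pos: [646.1, -156.3, 150.4]
tool_rot: [0.999, 0.045, -0.0, 0.0]
wrist_force: [-1.9, 0.3, -1.7]
grip_width: 0.489
row [-4.9980e+00 -1.3385e+01  1.0000e-02] turn -13.31 | t 3.9 pos [ 646.1 -156.3  150.4] yaw 5.14 F [-1.9  0.3 -1.7] g 0.489
```

View pics/w4.png

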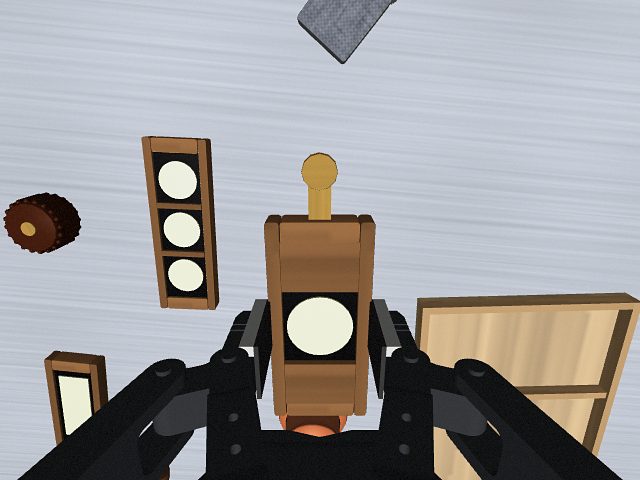

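```bash
python3 -m crank '[[[-0.2,-0.6,0,-0.5],[-0.6,-1.5,0,-1.5],[-1,-2.5,0,-2.6],[-1.3,-3.5,0,-3.7],[-1.7,-4.5,0,-4.8],[-2.1,-5.5,0,-5.9],[-2.4,-6.5,0,-7],[-2.8,-7.4,0,-8]]]'
python3 - <<'E'
from h import *
go(400,350,150,85)
E
```

```text
t: 4.62
tool_pos: [507.1, 128.3, 148.1]
tool_rot: [0.893, 0.45, -0.002, -0.002]
wrist_force: [0.5, 0.5, -0.1]
grip_width: 0.493
row [ 2.859 -5.452 -0.029] turn -5.258 | t 4.62 pos [507.1 128.3 148.1] yaw 53.45 F [ 0.5  0.5 -0.1] g 0.493
```

```bash
python3 -m crank '[[[0.5,-0.9,0,-0.9],[1,-1.9,0,-1.8],[1.5,-2.8,0,-2.8],[2,-3.8,0,-3.8],[2.4,-4.6,0,-4.6],[2.86,-5.45,0,-5.26],[2.86,-5.45,0,-5.26],[2.86,-5.45,0,-5.26]]]'
python3 - <<'E'
from h import *
go(400,350,150,85)
im,W=snap('wrist','w5.png');snap('scene','s5.png')
E
```

```text
t: 5.28
tool_pos: [398.4, 351.1, 147.2]
tool_rot: [0.736, 0.677, -0.003, -0.002]
wrist_force: [0.7, -0.6, -1.2]
grip_width: 0.491
row [-0.024  0.042 -0.071] turn 0.035 | t 5.28 pos [398.4 351.1 147.2] yaw 85.21 F [ 0.7 -0.6 -1.2] g 0.491
```

View pics/w5.png

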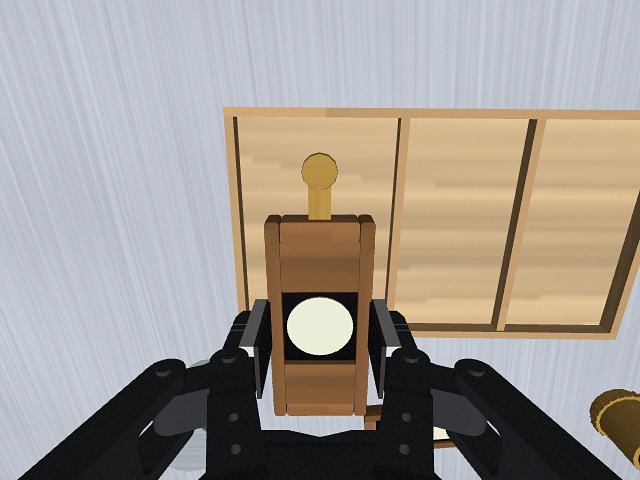

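View pics/s5.png

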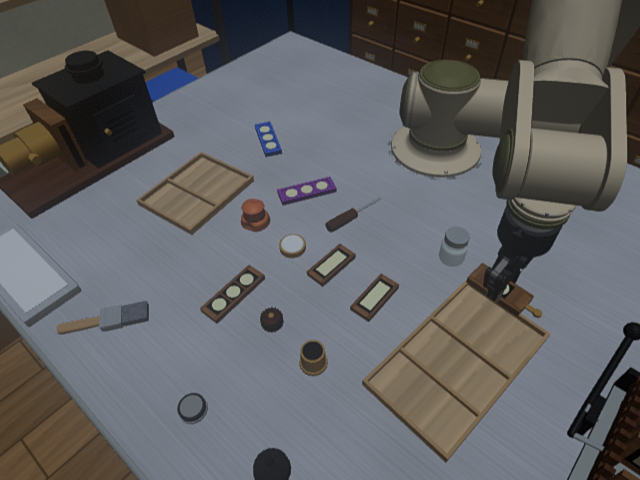

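Run:
```python
from h import *
W=pose('wrist',status.sense())
for n,u,z in [('TL',(225,108),17),('BR',(616,338),17),('bot',(430,335),17),('top mid',(500,111),17),('leftedge',(240,310),17),('d1',(405,119),15),('d1b',(390,310),15),('d2',(541,121),15),('d2b',(501,329),15)]: print(n,ray(W,u,z).round(1))
im=cv2.imread('pics/s5.png');cv2.imwrite('pics/e.png',cv2.resize(im[145:240,130:260],None,fx=6,fy=6,interpolation=cv2.INTER_CUBIC))
S=pose('scene');T=np.eye(4)
```

```text
TL [[346.6 445.1]]
BR [[629.9 246.6]]
bot [[481.4 261.6]]
top mid [[524.4 427.7]]
leftedge [[332.6 296.8]]
d1 [[463.4 428.1]]
d1b [[450.3 285.9]]
d2 [[552.6 419.1]]
d2b [[538.7 261.2]]
```

View pics/e.png

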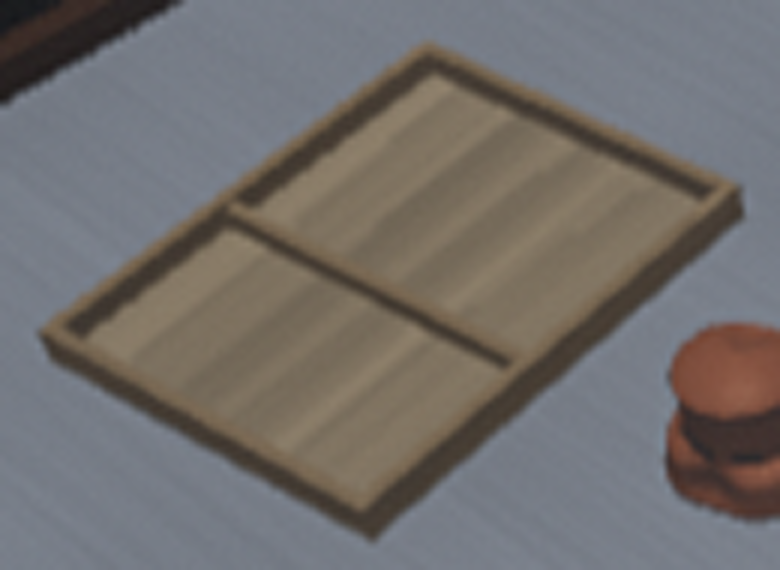

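```bash
python3 -m crank '[[[-0.1,0,0.7,0],[-0.11,0,1.5,0],[-0.11,0,2.1,0],[-0.11,0,2.4,0],[-0.11,0,2.6,0],[-0.11,0,2.6,0],[-0.11,0,2.6,0]]]'
python3 - <<'E'
from h import *
go(398.5,346.5,37,84.8)
im,W=snap('wrist','w6.png');snap('side','s6.png')
E
```

```text
t: 5.97
tool_pos: [399.4, 344.2, 43.9]
tool_rot: [0.738, 0.675, -0.003, -0.002]
wrist_force: [0.6, -0.3, -0.5]
grip_width: 0.491
row [ 0.055 -0.027  0.172] turn 0.013 | t 5.97 pos [399.4 344.2  43.9] yaw 84.88 F [ 0.6 -0.3 -0.5] g 0.491
```

View pics/w6.png

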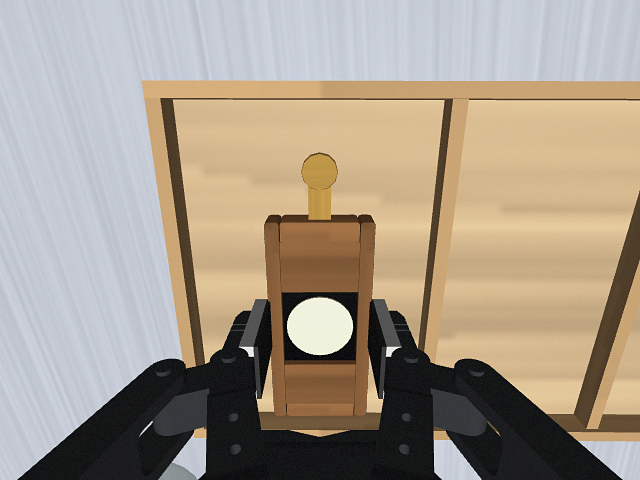

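```bash
python3 -m crank '[[[0.05,0,0.1,0],[0.08,0,0.15,0],[0.08,0,0.17,0],[0.08,0,0.19,0],[0.08,0,0.19,0]]]'
python3 -c "
from h import *
go(398.5,346.5,36,84.8)"
```

```text
t: 6.48
tool_pos: [399.7, 348.0, 36.9]
tool_rot: [0.738, 0.675, -0.002, -0.002]
wrist_force: [-0.6, 0.4, -0.5]
grip_width: 0.491
row [-0.039 -0.026  0.023] turn 0.022 | t 6.48 pos [399.7 348.   36.9] yaw 84.93 F [-0.6  0.4 -0.5] g 0.491
```

```bash
python3 -m crank '[[[0,0,0.02,0],[0,0,0.04,0],[0,0,0.04,0]]]'
python3 -m crank '[[[0,0,0.02,0],[0,0,0.03,0],[0,0,0.03,0]]]'
```

```text
t: 6.73
tool_pos: [399.6, 348.1, 36.0]
tool_rot: [0.738, 0.675, -0.002, -0.002]
wrist_force: [-1.1, -1.1, 7.2]
grip_width: 0.496
t: 6.98
tool_pos: [399.7, 348.1, 35.9]
tool_rot: [0.738, 0.675, -0.002, -0.002]
wrist_force: [-3.9, -3.3, 12.1]
grip_width: 0.492
```

```bash
python3 -m crank '[[[0,0,-0.02,0],[0,0,-0.02,0],[0,0,-0.02,0],[0,0,-0.02,0],[0,0,-0.02,0]]]' 0.3
python3 -m crank '[[[0,0,-0.3,0],[0,0,-1,0],[0,0,-2,0],[0,0,-2.8,0],[0,0,-3,0],[0,0,-3,0],[0,0,-3,0]]]'
python3 - <<'E'
from h import *
im,W=snap('wrist','w7.png')
go(485,-47,150,0)
E
```

```text
t: 7.4
tool_pos: [399.7, 348.0, 36.5]
tool_rot: [0.738, 0.675, -0.002, -0.002]
wrist_force: [0.1, -0.2, 0.1]
grip_width: 0.655
t: 7.98
tool_pos: [399.9, 347.8, 155.8]
tool_rot: [0.738, 0.675, -0.002, -0.002]
wrist_force: [0.5, 0.2, 0.6]
grip_width: 0.65
row [-9.64   2.996  0.121] turn 14.158 | t 8.03 pos [399.6 347.7 155.1] yaw 84.95 F [ 0.  -0.2 -0.7] g 0.652
```

View pics/w7.png

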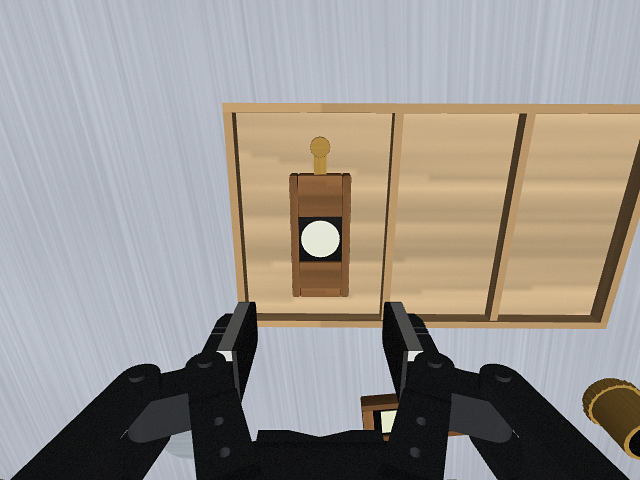

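The lever slide lies flat at (320,235), inside the wide bay. The lens is next.

```bash
python3 -m crank '[[[-0.6,0.2,0,0.5],[-1.5,0.5,0,1.5],[-2.5,0.8,0,2.6],[-3.4,1.1,0,3.7],[-4.4,1.4,0,4.8],[-5.4,1.7,0,5.9],[-6.3,2,0,7],[-7.2,2.3,0,8]]]' 1
python3 - <<'E'
from h import *
go(484,-47,155,-5)
E
```

```text
t: 8.7
tool_pos: [465.3, 50.7, 153.2]
tool_rot: [0.949, 0.314, -0.005, -0.001]
wrist_force: [1.0, 1.2, 0.4]
grip_width: 1.002
row [-1.081  2.241 -0.049] turn 6.933 | t 8.7 pos [465.3  50.7 153.2] yaw 36.6 F [1.  1.2 0.4] g 1.002
```

```bash
python3 -m crank '[[[-0.3,0.7,0,1],[-0.6,1.4,0,2.1],[-0.9,2,0,3.2],[-1.08,2.24,0,4.3],[-1.08,2.24,0,5.4],[-1.08,2.24,0,6.5],[-1.08,2.24,0,6.9],[-1.08,2.24,0,6.9]]]'
python3 - <<'E'
from h import *
go(484,-47,155,-5)
im,W=snap('wrist','w8.png')
E
```

```text
t: 9.37
tool_pos: [483.3, -46.9, 151.3]
tool_rot: [0.999, -0.043, -0.007, -0.0]
wrist_force: [0.7, 0.1, 0.9]
grip_width: 1.002
row [ 0.016 -0.    -0.093] turn 0.015 | t 9.37 pos [483.3 -46.9 151.3] yaw -4.91 F [0.7 0.1 0.9] g 1.002
```

View pics/w8.png

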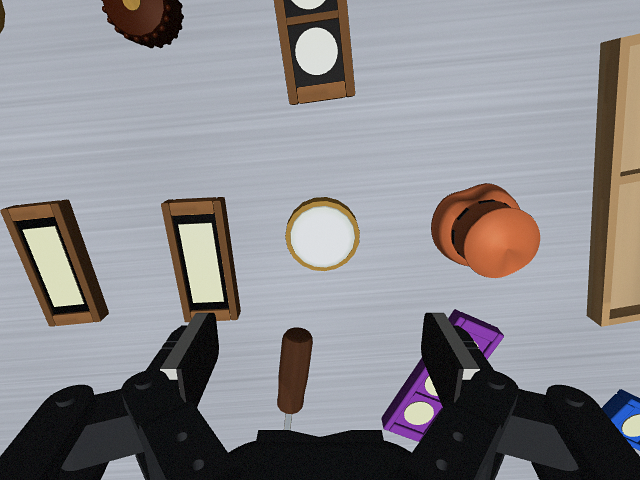

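Run:
```python
from h import *
W=pose('wrist',status.sense())
im=cv2.imread('pics/w8.png')[180:290,270:380]
hsv=cv2.cvtColor(im,cv2.COLOR_BGR2HSV);m=((hsv[...,1]>100)&(hsv[...,0]<35)).astype(np.uint8)
p=cv2.convexHull(cv2.findNonZero(m));e=cv2.fitEllipse(p);print(e)
u=(e[0][0]+270,e[0][1]+180);print(u,ray(W,u,14),ray(W,u,10))
print('ring top',ray(W,(323,235),14)); print(proj(W,[[475,-165,47]]))
print('cap hood rim', ray(W,(502,243),47))
```

```text
((52.07246780395508, 53.822879791259766), (73.52552032470703, 73.70381164550781), 52.380455017089844)
(322.0724678039551, 233.82287979125977) [[484.21380154 -47.90763505]] [[482.87151843 -47.83068944]]
ring top [[483.23024092 -48.52600649]]
[[500.03702088 249.11935511]]
cap hood rim [[ 479.24759344 -165.9085079 ]]
```

```bash
python3 -m crank '[[[0,0.03,0.6,0],[0,0.03,1.4,0],[0,0.03,2.1,0],[0,0.03,2.5,0],[0,0.03,2.6,0],[0,0.03,2.6,0],[0,0.03,2.6,0]]]' 0.75
python3 - <<'E'
from h import *
go(483.5,-48,31,-5)
im,W=snap('wrist','w9.png')
E
```

```text
t: 10.0
tool_pos: [482.2, -48.0, 47.9]
tool_rot: [0.999, -0.041, -0.007, -0.0]
wrist_force: [0.4, -0.3, 0.2]
grip_width: 0.874
row [ 0.038 -0.003  0.423] turn 0.051 | t 10.0 pos [482.2 -48.   47.9] yaw -4.69 F [ 0.4 -0.3  0.2] g 0.874
```

View pics/w9.png

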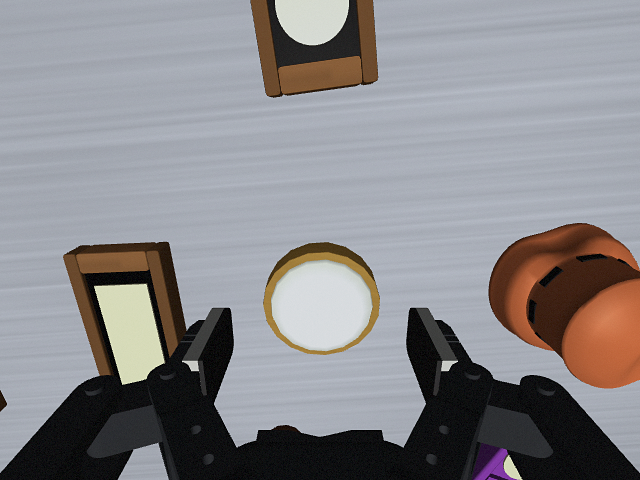

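Run:
```python
from h import *
W=pose('wrist',status.sense())
print(ray(W,[(322,303),(264,303),(380,303)],14))
```

```text
[[483.11753723 -48.32148931]
 [485.38150613 -20.69117252]
 [480.85265262 -75.96298186]]
```

```bash
python3 -m crank '[[[0.02,0.01,0.2,0],[0.03,0.01,0.4,0],[0.03,0.01,0.4,0],[0.03,0.01,0.4,0]]]'
python3 -m crank '[[[0,0,0,0],[0,0,0,0],[0,0,0,0],[0,0,0,0],[0,0,0,0],[0,0,0,0]]]' -1
python3 -m crank '[[[0,0,-0.3,0],[0,0,-1,0],[0,0,-2,0],[0,0,-2.8,0],[0,0,-3,0],[0,0,-3,0]]]'
python3 - <<'E'
from h import *
im,W=snap('wrist','w10.png')
go(501.5,346,150,-5)
E
```

```text
t: 10.38
tool_pos: [483.2, -48.5, 32.0]
tool_rot: [0.999, -0.041, -0.006, 0.0]
wrist_force: [0.3, -0.4, -0.3]
grip_width: 0.875
t: 10.88
tool_pos: [483.3, -48.6, 33.0]
tool_rot: [0.999, -0.041, -0.006, 0.0]
wrist_force: [-1.6, 0.2, 10.8]
grip_width: 0.608
t: 11.38
tool_pos: [485.6, -48.8, 155.1]
tool_rot: [0.999, -0.041, -0.003, 0.001]
wrist_force: [0.6, 0.8, -1.1]
grip_width: 0.6
row [-0.387 -9.865  0.072] turn 0.052 | t 11.43 pos [484.7 -48.5 153.2] yaw -4.69 F [ 0.   1.2 -2.7] g 0.604
```

View pics/w10.png

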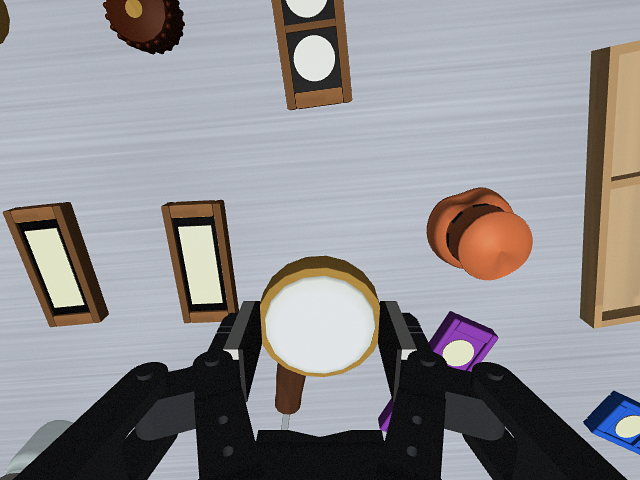

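```bash
python3 -m crank '[[[0,-0.5,0,0],[-0.1,-1.4,0,0],[-0.1,-2.4,0,0],[-0.1,-3.4,0,0],[-0.2,-4.4,0,0],[-0.2,-5.4,0,0],[-0.2,-6.4,0,0],[-0.3,-7.3,0,0]]]'
python3 -m crank '[[[0,-0.9,0,0],[-0.1,-1.7,0,0],[-0.1,-2.4,0,0],[-0.1,-2.6,0,0],[-0.1,-2.6,0,0],[-0.1,-2.6,0,0]]]'
python3 - <<'E'
from h import *
im,W=snap('wrist','w11.png')
go(501.4,346.3,45,-5)
E
```

```text
t: 12.1
tool_pos: [495.9, 245.6, 150.5]
tool_rot: [0.999, -0.041, -0.007, 0.001]
wrist_force: [0.9, -0.3, -2.1]
grip_width: 0.607
t: 12.6
tool_pos: [499.9, 348.8, 148.5]
tool_rot: [0.999, -0.041, -0.008, 0.002]
wrist_force: [-0.8, -0.6, -1.6]
grip_width: 0.604
row [0.077 0.038 2.601] turn 0.047 | t 12.65 pos [500.2 348.3 149.1] yaw -4.72 F [ 0.6 -0.5 -0.4] g 0.606
```

View pics/w11.png

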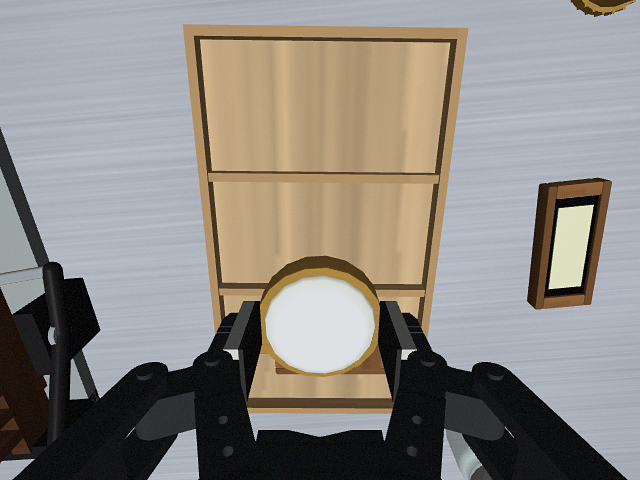

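Run:
```python
from h import *
W=pose('wrist',status.sense())
a=ray(W,[(185,26),(467,30),(392,412)],17);print(a)
print(ray(W,[(325,178)],15),ray(W,[(320,291)],15))
```

```text
[[641.52885464 418.91646853]
 [625.65187436 248.52168141]
 [330.04894114 297.81439256]]
[[542.58698244 341.49262531]] [[454.76907232 352.11018326]]
```

```bash
python3 -m crank '[[[0,0.04,0.5,0],[0,0.04,1.2,0],[0,0.04,1.9,0],[0,0.04,2.3,0],[0,0.04,2.45,0],[0,0.04,2.5,0],[0,0.04,2.5,0]]]'
python3 - <<'E'
from h import *
im,W=snap('wrist','w12.png')
go(500,346.3,38,-5)
E
```

```text
t: 13.23
tool_pos: [498.9, 345.8, 49.5]
tool_rot: [0.999, -0.042, -0.008, 0.002]
wrist_force: [-0.4, 0.4, -1.4]
grip_width: 0.606
row [ 0.028 -0.008  0.302] turn 0.04 | t 13.28 pos [499.  346.1  50.1] yaw -4.76 F [ 0.3 -0.2 -0.9] g 0.604
```

View pics/w12.png

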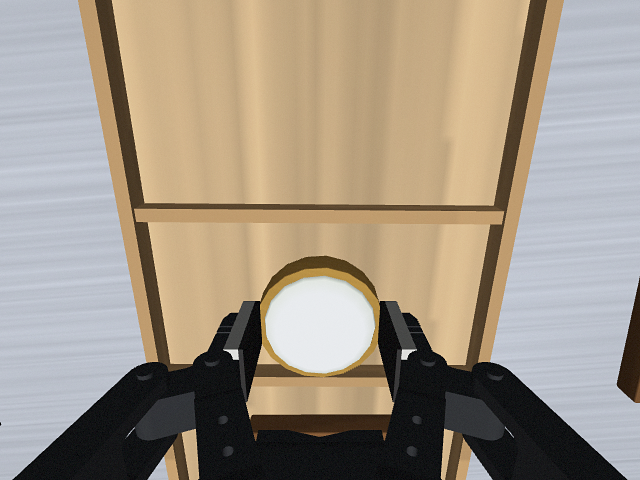

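```bash
python3 -c "
from h import *
W=pose('wrist',status.sense())
print(ray(W,[(320,215),(320,382)],15))"
python3 -m crank '[[[0.02,0,0.1,0],[0.04,0,0.2,0],[0.04,0,0.25,0],[0.04,0,0.27,0],[0.04,0,0.27,0]]]'
```

```text
[[542.91579058 343.1737064 ]
 [452.44789204 350.5717712 ]]
t: 13.7
tool_pos: [500.4, 346.0, 39.2]
tool_rot: [0.999, -0.041, -0.008, 0.001]
wrist_force: [-1.0, 0.4, -0.9]
grip_width: 0.599
```

```bash
python3 -m crank '[[[-0.04,0,0,0],[-0.05,0,0.02,0],[-0.05,0,0.03,0],[-0.05,0,0.03,0]]]'
python3 -m crank '[[[0,0,0.02,0],[0,0,0.02,0]]]'
```

```text
t: 14.03
tool_pos: [498.3, 346.2, 38.3]
tool_rot: [0.999, -0.041, -0.008, 0.001]
wrist_force: [-2.0, 0.5, 0.9]
grip_width: 0.606
t: 14.2
tool_pos: [498.3, 346.2, 38.2]
tool_rot: [0.999, -0.041, -0.007, 0.001]
wrist_force: [-3.0, -1.7, 6.3]
grip_width: 0.607
```

Contact is gentle, so I'll release.

```bash
python3 -m crank '[[[0,0,0,0],[0,0,0,0],[0,0,0,0],[0,0,0,0],[0,0,0,0]]]' 0.6
python3 -m crank '[[[0,0,-0.3,0],[0,0,-1,0],[0,0,-2,0],[0,0,-2.8,0],[0,0,-3,0],[0,0,-3,0]]]'
python3 - <<'E'
from h import *
im,W=snap('wrist','w13.png')
go(477.5,-163,160,-5)
E
```

```text
t: 14.62
tool_pos: [498.3, 346.2, 38.0]
tool_rot: [0.999, -0.041, -0.007, 0.001]
wrist_force: [0.0, 0.9, -0.4]
grip_width: 0.801
t: 15.12
tool_pos: [500.9, 346.9, 160.7]
tool_rot: [0.999, -0.041, -0.005, -0.0]
wrist_force: [0.2, 0.3, -0.4]
grip_width: 0.797
row [ 0.488 12.74  -0.018] turn 0.044 | t 15.17 pos [500.1 346.5 158.3] yaw -4.74 F [-0.4 -0.1 -1.1] g 0.803
```

View pics/w13.png

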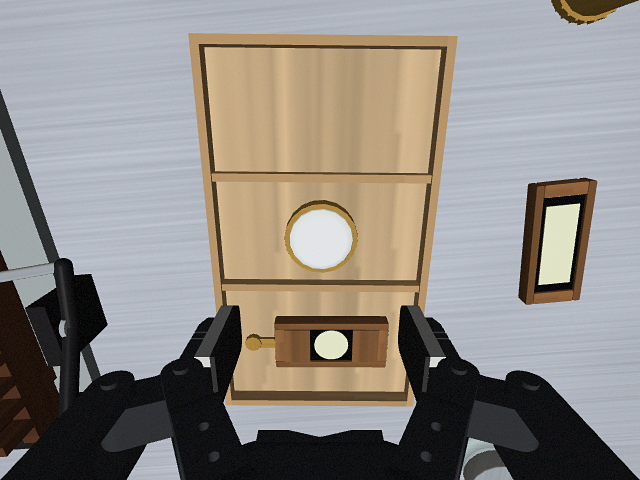

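The lens sits at (321,236) in the middle bay. Next is the cap.

```bash
python3 -m crank '[[[0,0.6,0,0],[0.1,1.5,0,0],[0.1,2.5,0,0],[0.2,3.5,0,0],[0.2,4.5,0,0],[0.2,5.5,0,0],[0.3,6.5,0,0],[0.3,7.4,0,0]]]' 0.6
python3 -m crank '[[[0,1,0,0],[0.1,2,0,0],[0.1,3,0,0],[0.1,4,0,0],[0.2,4.8,0,0],[0.2,5.3,0,0],[0.2,5.3,0,0],[0.2,5.3,0,0]]]'
python3 - <<'E'
from h import *
im,W=snap('wrist','w14.png')
go(477.5,-163,60,-5)
E
```

```text
t: 15.83
tool_pos: [486.6, 48.4, 157.0]
tool_rot: [0.999, -0.042, -0.008, 0.001]
wrist_force: [0.0, -0.3, -0.8]
grip_width: 0.796
t: 16.5
tool_pos: [476.2, -163.7, 155.6]
tool_rot: [0.999, -0.043, -0.01, -0.0]
wrist_force: [0.1, 0.3, -0.7]
grip_width: 0.797
row [ 0.075 -0.     2.396] turn 0.035 | t 16.55 pos [ 476.4 -162.9  155.9] yaw -4.79 F [0.2 0.7 0.3] g 0.802
```

View pics/w14.png

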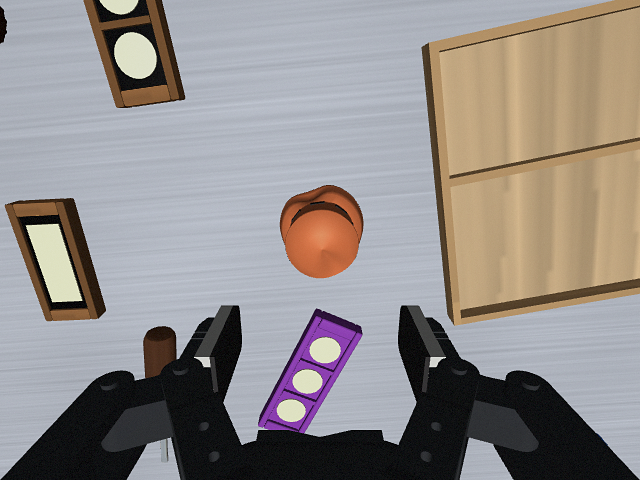

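Run:
```python
from h import *
W=pose('wrist',status.sense())
print(ray(W,(322,240),47),ray(W,[(285,240),(360,240)],47),ray(W,(321.5,224),15),ray(W,[(280,224),(363,224)],15), ray(W,[(424,45),(455,325)],17))
```

```text
[[ 481.75886238 -164.03030074]] [[ 483.80661218 -139.40928782]
 [ 479.65531916 -189.32214304]] [[ 482.94087989 -163.98881513]] [[ 485.51958786 -132.9659609 ]
 [ 480.36157263 -195.01887896]] [[ 596.07797346 -238.04776644]
 [ 387.10773512 -267.20046237]]
```

```bash
python3 -m crank '[[[0.08,0.03,0.6,0],[0.1,0.03,1.3,0],[0.12,0.03,1.9,0],[0.13,0.03,2.2,0],[0.13,0.03,2.3,0],[0.13,0.03,2.3,0],[0.13,0.03,2.3,0]]]' 0.6
python3 - <<'E'
from h import *
im,W=snap('wrist','w15.png');snap('side','sd15.png')
go(480.5,-164.3,56,-5)
x=cv2.imread('pics/sd15.png')[130:290,220:420];cv2.imwrite('pics/f.png',cv2.resize(x,None,fx=4,fy=3.7))
E
```

```text
t: 17.13
tool_pos: [479.9, -163.7, 64.2]
tool_rot: [0.999, -0.041, -0.01, -0.0]
wrist_force: [-0.1, -1.4, -0.1]
grip_width: 0.801
row [0.014 0.001 0.218] turn 0.04 | t 17.23 pos [ 480.1 -164.2   64.7] yaw -4.76 F [0.2 0.7 0.3] g 0.799
```

View pics/w15.png

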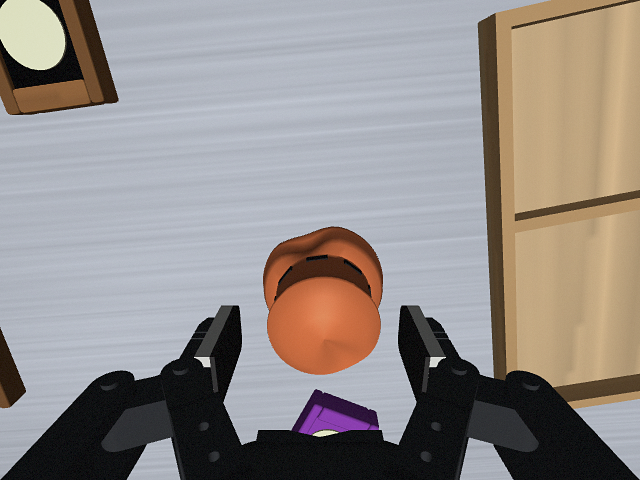

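View pics/f.png

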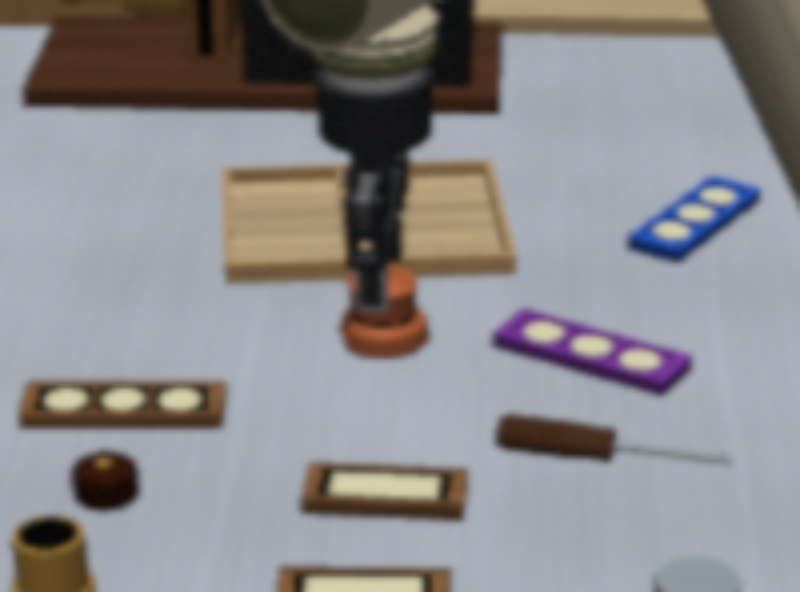

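Run:
```python
from h import *
W=pose('wrist',status.sense())
print(ray(W,(324,321),47),ray(W,(324,285),12),ray(W,[(267,321),(381,321)],47))
X=pose('side');print(proj(X,[[480,-164,40]]),)
```

```text
[[ 481.1437041  -165.26525254]] [[ 480.70587823 -165.70481215]] [[ 483.19791285 -140.6205341 ]
 [ 479.08816887 -189.92588492]]
[[314.28695709 208.4881916 ]]
```

```bash
python3 -m crank '[[[0,0.02,0.12,0],[0,0.02,0.2,0],[0,0.02,0.22,0],[0,0.02,0.22,0]]]'
python3 -m crank '[[[0,0,0,0],[0,0,0,0],[0,0,0,0],[0,0,0,0],[0,0,0,0],[0,0,0,0]]]' -1
python3 - <<'E'
from h import *
im,W=snap('wrist','w16.png');snap('side','sd16.png')
go(480.5,-164.3,56,-5)
x=cv2.imread('pics/sd16.png')[130:230,260:370];cv2.imwrite('pics/g.png',cv2.resize(x,None,fx=6,fy=6))
E
```

```text
t: 17.57
tool_pos: [479.7, -165.0, 55.7]
tool_rot: [0.999, -0.042, -0.009, 0.0]
wrist_force: [1.0, 0.2, -0.3]
grip_width: 0.801
t: 18.07
tool_pos: [479.8, -165.1, 56.2]
tool_rot: [0.999, -0.042, -0.009, 0.0]
wrist_force: [-1.5, 0.4, 5.5]
grip_width: 0.516
row [ 0.016 -0.02   0.005] turn 0.039 | t 18.17 pos [ 479.8 -165.1   56.2] yaw -4.77 F [-1.2  0.8  5.2] g 0.514
```

View pics/g.png

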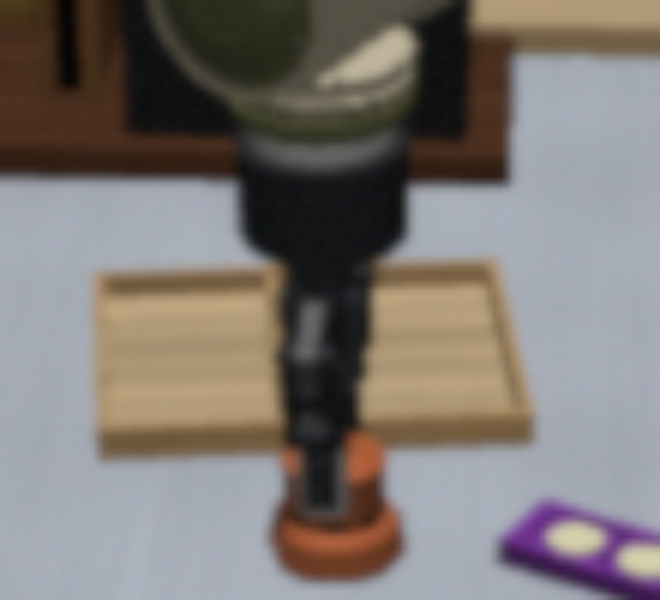

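```bash
python3 -m crank '[[[0,0,-0.3,0],[0,0,-1,0],[0,0,-2,0],[0,0,-2.6,0],[0,0,-2.8,0],[0,0,-2.8,0]]]'
python3 - <<'E'
from h import *
im,W=snap('wrist','w17.png');
go(587.5,338,160,-5)
E
```

```text
t: 18.67
tool_pos: [482.3, -165.4, 169.7]
tool_rot: [0.999, -0.042, -0.007, 0.001]
wrist_force: [-1.0, -0.9, -1.0]
grip_width: 0.515
row [  1.595 -12.751   0.15 ] turn 0.039 | t 18.72 pos [ 481.7 -165.   167.9] yaw -4.77 F [-0.6  0.7 -1.6] g 0.511
```

View pics/w17.png

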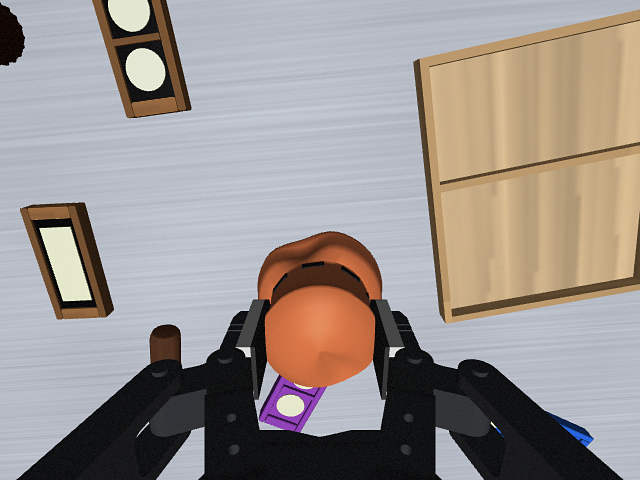

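```bash
python3 -m crank '[[[0.1,-0.6,0,0],[0.2,-1.5,0,0],[0.3,-2.5,0,0],[0.4,-3.5,0,0],[0.5,-4.5,0,0],[0.7,-5.5,0,0],[0.8,-6.5,0,0],[0.9,-7.4,0,0]]]'
python3 -m crank '[[[0.1,-0.9,0,0],[0.2,-1.9,0,0],[0.4,-2.9,0,0],[0.5,-3.9,0,0],[0.6,-4.7,0,0],[0.7,-5.3,0,0],[0.7,-5.3,0,0],[0.7,-5.3,0,0]]]'
python3 - <<'E'
from h import *
im,W=snap('wrist','w18.png');
go(587.5,338,75,-5)
E
```

```text
t: 19.38
tool_pos: [541.4, 129.4, 164.3]
tool_rot: [0.999, -0.041, -0.011, 0.0]
wrist_force: [0.6, -1.0, 0.3]
grip_width: 0.511
t: 20.05
tool_pos: [585.9, 339.0, 160.0]
tool_rot: [0.999, -0.04, -0.013, 0.001]
wrist_force: [-0.3, -1.0, -1.3]
grip_width: 0.509
row [ 0.088 -0.012  2.142] turn 0.045 | t 20.1 pos [586.1 338.  160.7] yaw -4.73 F [-0.6 -1.  -1.3] g 0.514
```

View pics/w18.png

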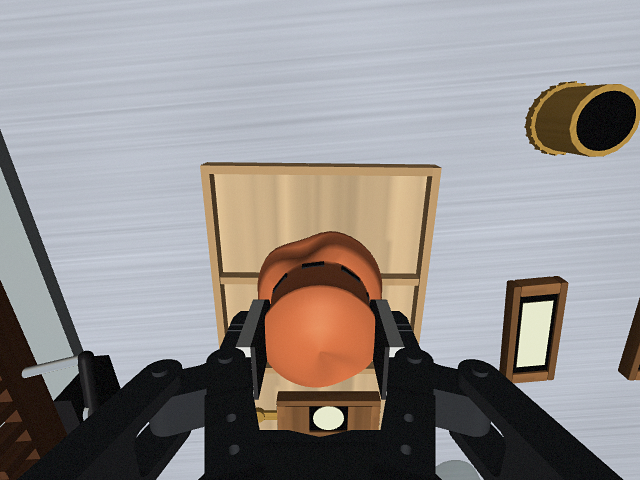

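Run:
```python
from h import *
W=pose('wrist',status.sense())
print(ray(W,[(203,165),(439,168)],17),ray(W,[(242,276),(400,279)],15))
```

```text
[[641.99685028 417.33506663]
 [626.00982761 249.00742336]] [[551.7925549  403.88211453]
 [538.45382744 276.81831552]]
```

```bash
python3 -m crank '[[[0.03,0,0.6,0],[0.05,0,1.2,0],[0.06,0,1.8,0],[0.07,0,2.1,0],[0.07,0,2.2,0],[0.07,0,2.25,0],[0.07,0,2.25,0]]]'
python3 - <<'E'
from h import *
im,W=snap('wrist','w19.png');
go(587.8,337.5,61.5,-5)
E
```

```text
t: 20.68
tool_pos: [587.1, 337.3, 71.4]
tool_rot: [0.999, -0.041, -0.012, 0.001]
wrist_force: [0.3, -0.6, -0.3]
grip_width: 0.515
row [ 0.022 -0.002  0.26 ] turn 0.043 | t 20.73 pos [587.2 337.5  71.9] yaw -4.74 F [-0.4 -1.  -1.6] g 0.514
```

View pics/w19.png

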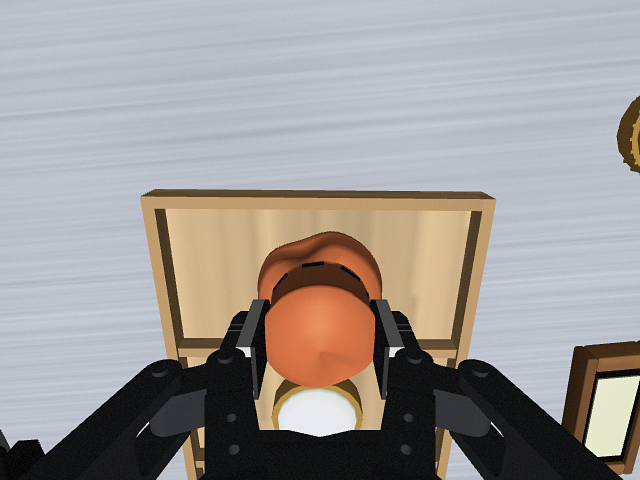

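```bash
python3 -m crank '[[[0,0,0.1,0],[0.02,0,0.2,0],[0.02,0,0.22,0],[0.02,0,0.24,0],[0.02,0,0.24,0]]]'
python3 -m crank '[[[0,0,0.02,0],[0,0,0.03,0],[0,0,0.03,0]]]'
```

```text
t: 21.15
tool_pos: [587.7, 337.4, 62.2]
tool_rot: [0.999, -0.041, -0.012, 0.001]
wrist_force: [-0.6, -0.3, -0.2]
grip_width: 0.515
t: 21.4
tool_pos: [587.7, 337.5, 61.4]
tool_rot: [0.999, -0.041, -0.012, 0.001]
wrist_force: [-1.2, 0.1, 2.2]
grip_width: 0.514
```

```bash
python3 -m crank '[[[0,0,0.02,0],[0,0,0.02,0]]]'
python3 -m crank '[[[0,0,0,0],[0,0,0,0],[0,0,0,0],[0,0,0,0],[0,0,0,0]]]' 0.4
python3 -m crank '[[[0,0,-0.3,0],[0,0,-1,0],[0,0,-2,0],[0,0,-2.4,0],[0,0,-2.5,0],[0,0,-2.5,0]]]'
python3 - <<'E'
from h import *
im,W=snap('wrist','w20.png')
go(644,-51,160,0)
E
```

```text
t: 21.57
tool_pos: [587.7, 337.5, 61.4]
tool_rot: [0.999, -0.041, -0.012, 0.001]
wrist_force: [-2.5, -0.6, 5.5]
grip_width: 0.515
t: 21.98
tool_pos: [587.7, 337.5, 61.2]
tool_rot: [0.999, -0.041, -0.012, 0.001]
wrist_force: [-0.0, -0.1, 0.2]
grip_width: 0.706
t: 22.48
tool_pos: [590.4, 337.8, 163.2]
tool_rot: [0.999, -0.041, -0.01, 0.0]
wrist_force: [0.6, -0.2, 0.5]
grip_width: 0.697
row [2.15  9.569 0.011] turn -0.788 | t 22.53 pos [589.8 337.5 161.3] yaw -4.73 F [-0.8  0.9 -0.6] g 0.699
```

View pics/w20.png

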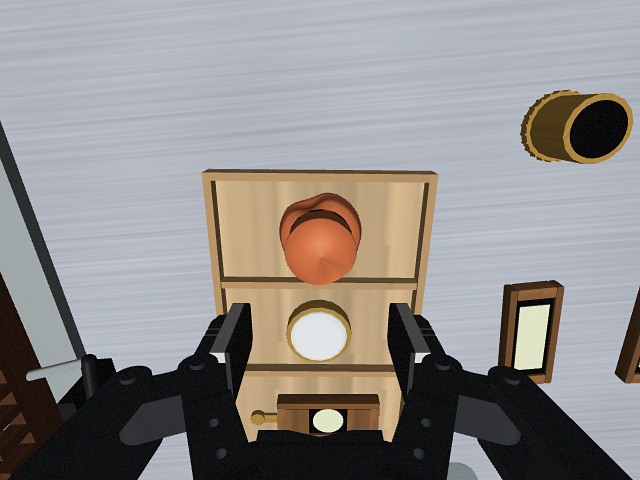

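The long tray is complete: cap (320,240), lens (319,333), slide (328,415). Next is the triple slide.

```bash
python3 -m crank '[[[0.1,0.6,0,0],[0.3,1.5,0,0],[0.5,2.5,0,-0.2],[0.7,3.4,0,-0.4],[0.9,4.3,0,-0.6],[1.1,5.2,0,-0.8],[1.4,6.1,0,-1],[1.6,7,0,-1.2]]]' 0.6
python3 -m crank '[[[0.2,1,0,0],[0.4,1.8,0,0],[0.6,2.4,0,0],[0.7,2.6,0,0],[0.7,2.6,0,0],[0.7,2.6,0,0]]]'
python3 - <<'E'
from h import *
im,W=snap('wrist','w21.png')
go(644,-51.5,160,3)
E
```

```text
t: 23.2
tool_pos: [630.2, 51.4, 158.9]
tool_rot: [1.0, 0.022, -0.013, 0.0]
wrist_force: [1.2, 0.9, -0.4]
grip_width: 0.802
t: 23.7
tool_pos: [662.2, -50.6, 156.8]
tool_rot: [1.0, 0.022, -0.014, -0.0]
wrist_force: [0.3, 0.3, -0.2]
grip_width: 0.8
row [-0.457  0.021 -0.055] turn -0.069 | t 23.75 pos [662.2 -49.9 157.3] yaw 2.59 F [-0.   0.7  0. ] g 0.798
```

View pics/w21.png

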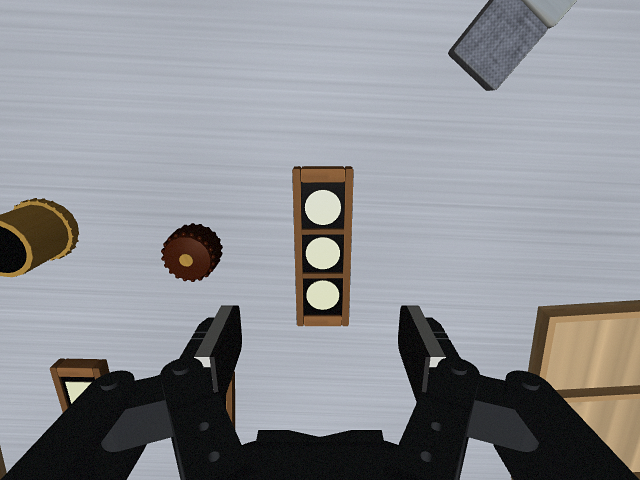

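Run:
```python
from h import *
W=pose('wrist',status.sense())
c=ray(W,[(293,168),(353,168),(350,325),(297,325)],14);print(c,c.mean(0)); d=(c[0]+c[1]-c[2]-c[3]);print(np.degrees(np.arctan2(d[1],d[0])))
go(644,-52.5,45,3)
```

```text
[[708.05997035 -27.6708135 ]
 [710.04608196 -70.56992376]
 [578.68575431 -78.41695996]
 [576.59119376 -33.69479416]] [643.34575009 -52.58812284]
3.0210280088385097
row [-0.377  0.05   2.818] turn -0.069 | t 23.75 pos [662.2 -49.9 157.3] yaw 2.59 F [-0.   0.7  0. ] g 0.798
```

```bash
python3 -m crank '[[[-0.3,0.06,0.5,0],[-0.39,0.06,1.3,0],[-0.39,0.06,2.1,0],[-0.39,0.06,2.6,0],[-0.39,0.06,2.75,0],[-0.39,0.06,2.75,0],[-0.39,0.06,2.75,0]]]'
python3 - <<'E'
from h import *
im,W=snap('wrist','w22.png')
go(643.5,-52.6,31.5,3)
E
```

```text
t: 24.33
tool_pos: [644.1, -52.1, 48.9]
tool_rot: [1.0, 0.023, -0.013, -0.0]
wrist_force: [0.7, 0.3, 0.4]
grip_width: 0.8
row [-0.011  0.004  0.449] turn -0.06 | t 24.38 pos [644.4 -52.4  49.5] yaw 2.64 F [-0.2  0.4  0.6] g 0.801
```

View pics/w22.png

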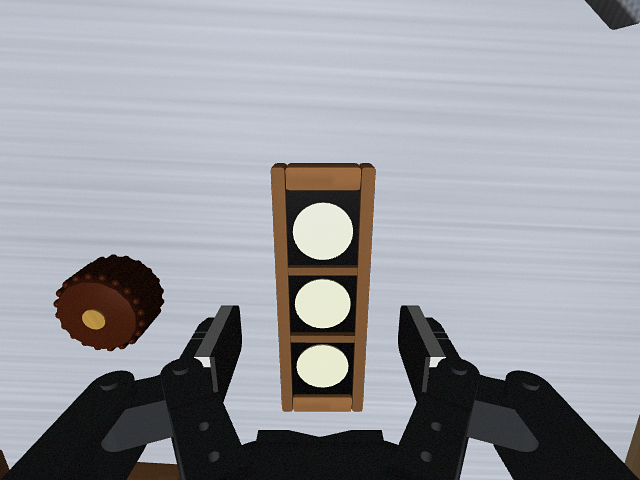

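```bash
python3 -m crank '[[[0,0,0.2,0],[-0.01,0,0.4,-0.05],[-0.01,0,0.44,-0.05],[-0.01,0,0.44,-0.05]]]'
python3 -m crank '[[[0,0,0,0],[0,0,0,0],[0,0,0,0],[0,0,0,0],[0,0,0,0],[0,0,0,0],[0,0,0,0]]]' -1
python3 -m crank '[[[0,0,-0.3,0],[0,0,-1,0],[0,0,-2,0],[0,0,-2.8,0],[0,0,-3,0],[0,0,-3,0]]]'
python3 - <<'E'
from h import *
im,W=snap('wrist','w23.png')
S=pose('scene')
c=ray(S,np.array([(428,44),(740,188),(372,515),(42,335)])/6+[130,145],17);print(c,c.mean(0))
go(465,-340,150,100)
E
```

```text
t: 24.72
tool_pos: [643.2, -52.4, 31.2]
tool_rot: [1.0, 0.026, -0.013, -0.0]
wrist_force: [0.5, 0.3, 0.0]
grip_width: 0.8
t: 25.3
tool_pos: [643.5, -52.5, 31.8]
tool_rot: [1.0, 0.026, -0.013, -0.0]
wrist_force: [-1.1, -0.8, 5.5]
grip_width: 0.491
t: 25.8
tool_pos: [647.4, -52.6, 155.1]
tool_rot: [1.0, 0.026, -0.01, 0.001]
wrist_force: [0.1, 0.0, -0.6]
grip_width: 0.492
[[ 409.88013718 -430.33851093]
 [ 389.00620192 -261.84980061]
 [ 595.71906186 -233.78013428]
 [ 618.03452    -404.72444404]] [ 503.15998024 -332.67322246]
row [-4.898  6.949  0.178] turn -16.176 | t 25.85 pos [646.5 -52.4 152.5] yaw 2.94 F [-1.2  0.3 -0.8] g 0.49
```

View pics/w23.png

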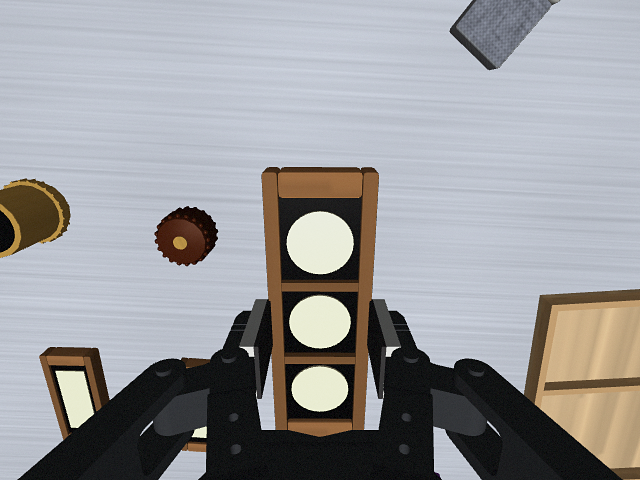

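```bash
python3 -m crank '[[[-0.2,0.3,0,-1],[-0.6,0.8,0,-2.1],[-1,1.4,0,-3.2],[-1.5,2.1,0,-4.3],[-2,2.8,0,-5.4],[-2.5,3.5,0,-6.5],[-3,4.2,0,-7.6],[-3.5,4.9,0,-8.7]]]'
python3 - <<'E'
from h import *
go(459.4,-341,155,97.5)
E
```

```text
t: 26.52
tool_pos: [514.9, -255.9, 153.7]
tool_rot: [0.885, 0.465, -0.012, -0.007]
wrist_force: [1.1, 0.7, -0.7]
grip_width: 0.49
row [-2.539  0.061  0.003] turn -7.002 | t 26.52 pos [ 514.9 -255.9  153.7] yaw 55.49 F [ 1.1  0.7 -0.7] g 0.49
```

```bash
python3 -m crank '[[[-0.4,0,0,-1.1],[-0.8,0,0,-2.2],[-1.3,0,0,-3.3],[-1.8,0,0,-4.4],[-2.3,0,0,-5.5],[-2.54,0.06,0,-6.6],[-2.54,0.06,0,-7],[-2.54,0.06,0,-7]]]'
python3 - <<'E'
from h import *
im,W=snap('wrist','w24.png');snap('scene','s24.png')
go(459.4,-341,155,97.5)
E
```

```text
t: 27.18
tool_pos: [458.4, -340.9, 153.1]
tool_rot: [0.659, 0.752, -0.008, -0.013]
wrist_force: [0.0, 0.0, -0.9]
grip_width: 0.487
row [-0.016  0.008 -0.033] turn -0.022 | t 27.28 pos [ 459.  -340.4  153.7] yaw 97.37 F [-0.1 -0.  -1. ] g 0.492
```

View pics/w24.png

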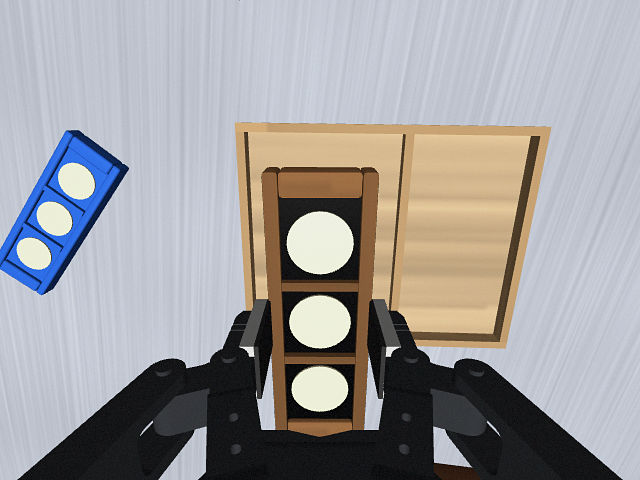

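View pics/s24.png

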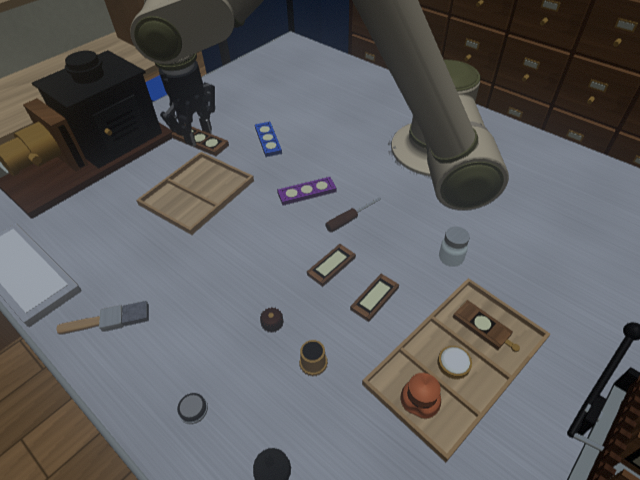

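Run:
```python
from h import *
W=pose('wrist',status.sense())
c=ray(W,[(236,123),(550,128),(504,347)],17);print(c,(c[0]+c[2])/2,np.degrees(np.arctan2(*(c[1]-c[0])[::-1])))
print('div',ray(W,[(407,135),(396,310)],15),'Lin',ray(W,[(246,133),(254,295)],17))
S=pose('scene');print(ray(S,[(173,133),(35,212)],15))
```

```text
[[ 389.08406402 -266.31466297]
 [ 598.35709046 -242.14720668]
 [ 617.84593073 -412.08337312]] [ 503.46499737 -339.19901804] 6.587501981430466
div [[ 505.7313501  -258.93352469]
 [ 524.78602689 -392.4176211 ]] Lin [[ 396.29205317 -271.9403693 ]
 [ 410.59321343 -394.51520483]]
[[ 404.08315105 -555.65383056]
 [ 786.98727197 -553.78891807]]
```

```bash
python3 -m crank '[[[-0.06,0,0.6,0],[-0.06,0,1.4,0],[-0.06,0,2.1,0],[-0.06,0,2.5,0],[-0.06,0,2.7,0],[-0.06,0,2.7,0],[-0.06,0,2.7,0]]]'
python3 - <<'E'
from h import *
im,W=snap('wrist','w25.png')
go(459.5,-343.5,37,97.5)
E
```

```text
t: 27.87
tool_pos: [456.3, -342.3, 46.0]
tool_rot: [0.66, 0.751, -0.008, -0.012]
wrist_force: [-0.8, 0.0, -0.3]
grip_width: 0.49
row [-0.033  0.077  0.239] turn -0.023 | t 27.92 pos [ 456.5 -342.6   46.7] yaw 97.36 F [ 0.1 -1.1 -1. ] g 0.484
```

View pics/w25.png

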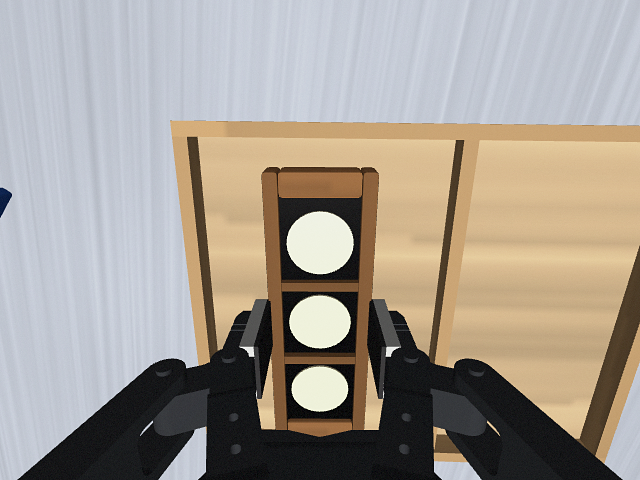

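```bash
python3 - <<'E'
from h import *
W=pose('wrist',status.sense())
print(ray(W,[(320,137)],17), ray(W,(320,169),28),ray(W,(440,455),17))
E
python3 -m crank '[[[-0.02,0.04,0.1,0],[-0.02,0.07,0.17,0],[-0.02,0.07,0.2,0],[-0.02,0.07,0.21,0],[-0.02,0.07,0.21,0]]]'
```

```text
[[ 446.97310041 -265.33278838]] [[ 448.71734126 -276.37165548]] [[ 532.57683182 -420.39699618]]
t: 28.33
tool_pos: [459.4, -343.1, 38.4]
tool_rot: [0.66, 0.751, -0.008, -0.011]
wrist_force: [1.1, 1.1, 1.1]
grip_width: 0.488
```

```bash
python3 -m crank '[[[-0.04,0,0,0],[-0.06,0,0.02,0],[-0.06,0,0.03,0],[-0.06,0,0.03,0]]]'
python3 -m crank '[[[0,0,0.02,0],[0,0,0.02,0]]]'
```

```text
t: 28.67
tool_pos: [459.8, -345.7, 37.4]
tool_rot: [0.66, 0.751, -0.008, -0.011]
wrist_force: [-0.1, 0.5, 4.0]
grip_width: 0.484
t: 28.83
tool_pos: [459.8, -345.7, 37.2]
tool_rot: [0.66, 0.751, -0.008, -0.011]
wrist_force: [-1.4, 2.1, 8.2]
grip_width: 0.491
```

```bash
python3 -m crank '[[[0,0,0.02,0],[0,0,0.02,0]]]'
python3 -m crank '[[[0,0,0,0],[0,0,0,0],[0,0,0,0],[0,0,0,0],[0,0,0,0]]]' 0.3
python3 -m crank '[[[0,0,-0.3,0],[0,0,-1,0],[0,0,-2,0],[0,0,-2.8,0],[0,0,-3,0],[0,0,-3,0]]]'
python3 - <<'E'
from h import *
im,W=snap('wrist','w26.png')
go(638.5,48,155,0)
E
```

```text
t: 29.0
tool_pos: [459.8, -345.6, 37.2]
tool_rot: [0.66, 0.751, -0.009, -0.011]
wrist_force: [-1.2, 1.9, 8.9]
grip_width: 0.491
t: 29.42
tool_pos: [459.7, -345.6, 37.0]
tool_rot: [0.66, 0.751, -0.009, -0.011]
wrist_force: [-0.2, 0.2, -0.8]
grip_width: 0.65
t: 29.92
tool_pos: [463.7, -346.4, 159.4]
tool_rot: [0.66, 0.751, -0.009, -0.008]
wrist_force: [-0.5, -0.3, -1.3]
grip_width: 0.65
row [ 9.202  5.613 -0.058] turn 16.227 | t 29.97 pos [ 463.  -345.8  157.2] yaw 97.36 F [ 0.1 -0.2 -1.3] g 0.65
```

View pics/w26.png

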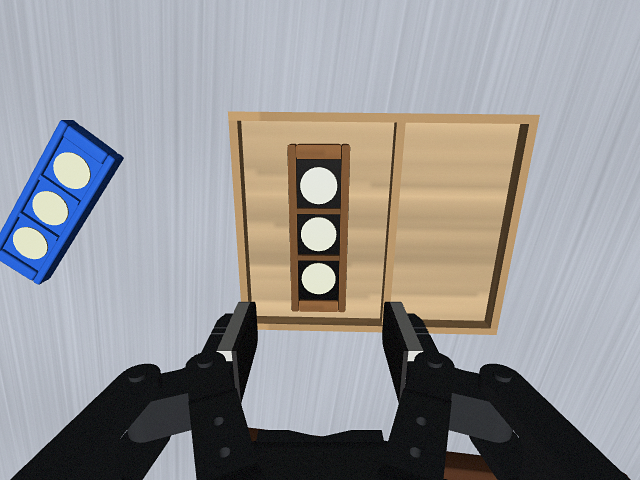

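The triple slide is flat in the wide bay at (319,228). Last is the knob.

```bash
python3 -m crank '[[[0.4,0.2,0,1],[1.2,0.7,0,2.1],[2,1.2,0,3.2],[2.8,1.7,0,4.3],[3.6,2.2,0,5.4],[4.4,2.7,0,6.5],[5.2,3.2,0,7.6],[6,3.7,0,8.7]]]' 0.6
python3 - <<'E'
from h import *
go(638,48,157,7.5)
E
```

```text
t: 30.63
tool_pos: [578.7, -86.8, 151.8]
tool_rot: [0.924, 0.381, -0.014, -0.007]
wrist_force: [0.4, -0.4, 0.5]
grip_width: 0.801
row [ 3.425 -1.348 -0.169] turn 6.223 | t 30.63 pos [578.7 -86.8 151.8] yaw 44.84 F [ 0.4 -0.4  0.5] g 0.801
```

```bash
python3 -m crank '[[[0.6,-0.2,0,1],[1.4,-0.5,0,2.1],[2.2,-0.9,0,3.2],[3,-1.2,0,4.3],[3.42,-1.35,0,5.4],[3.42,-1.35,0,6.2],[3.42,-1.35,0,6.2],[3.42,-1.35,0,6.2]]]'
python3 - <<'E'
from h import *
im,W=snap('wrist','w27.png')
go(638,48,45,7.5)
E
```

```text
t: 31.3
tool_pos: [637.0, 47.9, 148.3]
tool_rot: [0.998, 0.068, -0.017, -0.002]
wrist_force: [-0.4, 0.4, 0.2]
grip_width: 0.803
row [0.11  0.007 2.592] turn 0.043 | t 31.35 pos [637.   47.5 148.8] yaw 7.76 F [-0.   0.2  0.2] g 0.798
```

View pics/w27.png

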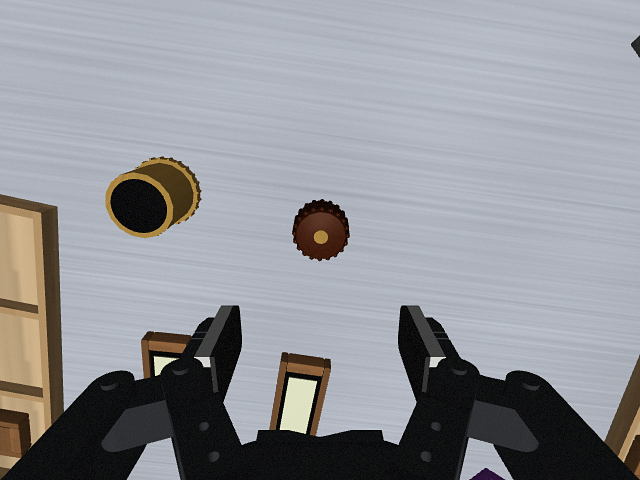

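Run:
```python
from h import *
W=pose('wrist',status.sense())
p=ray(W,(321,236.5),26)[0];print(p,ray(W,(160,200),20)); go(p[0],p[1],42,7.5)
```

```text
[638.65786161  48.22617583] [[647.86471375 163.14125926]]
row [0.129 0.004 2.666] turn 0.043 | t 31.35 pos [637.   47.5 148.8] yaw 7.76 F [-0.   0.2  0.2] g 0.798
```

```bash
python3 -m crank '[[[0.1,0,0.6,0],[0.12,0,1.4,0],[0.13,0,2.1,0],[0.13,0,2.5,0],[0.13,0,2.6,0],[0.13,0,2.6,0],[0.13,0,2.6,0]]]' 0.5
python3 - <<'E'
from h import *
im,W=snap('wrist','w28.png')
go(638.6,48.2,35,7.5)
E
```

```text
t: 31.93
tool_pos: [639.2, 47.9, 45.5]
tool_rot: [0.998, 0.068, -0.016, -0.002]
wrist_force: [-0.2, -0.5, 1.4]
grip_width: 0.75
row [-0.011 -0.007  0.276] turn 0.045 | t 31.98 pos [639.4  48.   46. ] yaw 7.77 F [ 0.3 -0.5  0. ] g 0.754
```

View pics/w28.png

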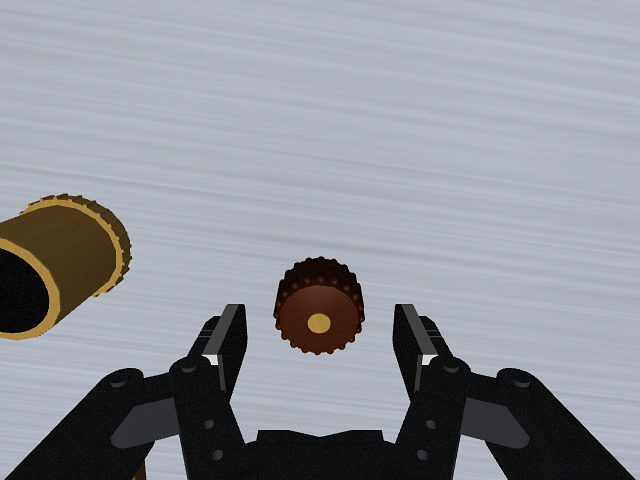

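```bash
python3 -m crank '[[[0,0,0.15,0],[0,0,0.25,0],[0,0,0.27,0],[0,0,0.27,0]]]'
python3 -m crank '[[[0,0,0,0],[0,0,0,0],[0,0,0,0],[0,0,0,0],[0,0,0,0],[0,0,0,0],[0,0,0,0]]]' -1
python3 -m crank '[[[0,0,-0.3,0],[0,0,-1,0],[0,0,-2,0],[0,0,-2.8,0],[0,0,-3,0],[0,0,-3,0]]]'
python3 - <<'E'
from h import *
im,W=snap('wrist','w29.png')
x=58*np.array([np.cos(np.radians(7.5)),np.sin(np.radians(7.5))])+[503.5,-338];print(x)
go(x[0],x[1],155,7.5)
E
```

```text
t: 32.32
tool_pos: [639.0, 48.0, 35.1]
tool_rot: [0.998, 0.068, -0.015, -0.002]
wrist_force: [-0.0, 0.7, 0.6]
grip_width: 0.75
t: 32.9
tool_pos: [639.3, 48.0, 35.7]
tool_rot: [0.998, 0.068, -0.015, -0.002]
wrist_force: [-0.7, 0.1, 5.7]
grip_width: 0.466
t: 33.4
tool_pos: [643.8, 47.8, 158.9]
tool_rot: [0.998, 0.068, -0.012, -0.001]
wrist_force: [0.4, -0.0, -1.2]
grip_width: 0.461
[ 561.00380196 -330.42948085]
row [-3.306  9.094  0.077] turn 0.047 | t 33.45 pos [642.8  47.9 156.3] yaw 7.78 F [-1.   0.5 -1.6] g 0.468
```

View pics/w29.png

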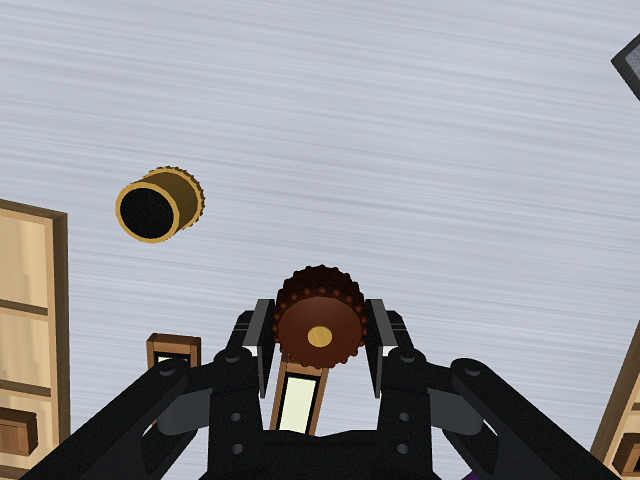

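```bash
python3 -m crank '[[[-0.2,0.6,0,0],[-0.5,1.5,0,0],[-0.9,2.5,0,0],[-1.2,3.4,0,0],[-1.6,4.4,0,0],[-1.9,5.3,0,0],[-2.2,6.2,0,0],[-2.5,7,0,0]]]'
python3 -m crank '[[[-0.3,0.8,0,0],[-0.6,1.5,0,0],[-0.8,2,0,0],[-0.8,2.1,0,0],[-0.8,2.1,0,0],[-0.8,2.1,0,0]]]'
python3 - <<'E'
from h import *
im,W=snap('wrist','w30.png')
go(561,-330.5,50,7.5)
E
```

```text
t: 34.12
tool_pos: [580.2, -245.0, 155.3]
tool_rot: [0.998, 0.067, -0.016, -0.003]
wrist_force: [0.5, 0.6, -0.8]
grip_width: 0.466
t: 34.62
tool_pos: [559.6, -331.6, 154.1]
tool_rot: [0.998, 0.067, -0.017, -0.004]
wrist_force: [-0.1, 0.1, -1.3]
grip_width: 0.467
row [0.116 0.012 2.612] turn 0.05 | t 34.67 pos [ 559.9 -331.2  154.6] yaw 7.8 F [-0.7  0.1 -1.2] g 0.467
```

View pics/w30.png

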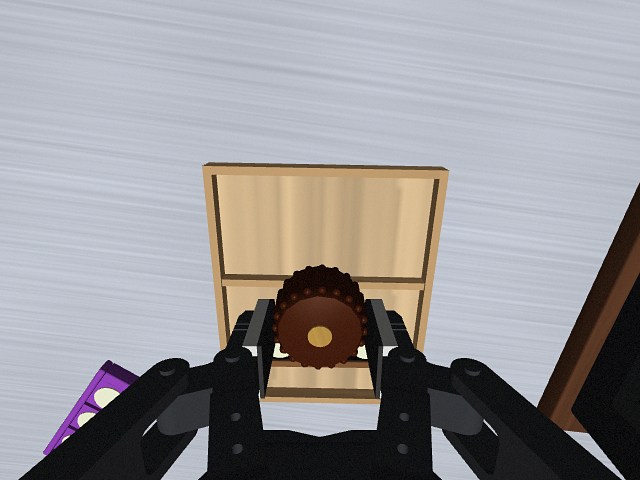

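Run:
```python
from h import *
W=pose('wrist',status.sense())
a=ray(W,[(205,167),(447,171)],17);b=ray(W,[(240,281),(408,284)],15);print(a,b,a.mean(0),b.mean(0))
```

```text
[[ 596.0251589  -243.05242503]
 [ 616.6332717  -411.23167439]] [[ 508.95711571 -272.21159498]
 [ 525.16801546 -404.73009634]] [ 606.3292153  -327.14204971] [ 517.06256558 -338.47084566]
```

```bash
python3 -m crank '[[[0.03,0.01,0.6,0],[0.06,0.01,1.3,0],[0.09,0.01,2,0],[0.11,0.01,2.4,0],[0.11,0.01,2.55,0],[0.11,0.01,2.6,0],[0.11,0.01,2.6,0]]]'
python3 - <<'E'
from h import *
im,W=snap('wrist','w31.png')
go(560.5,-332,41,7.5)
E
```

```text
t: 35.25
tool_pos: [561.3, -329.9, 51.0]
tool_rot: [0.998, 0.068, -0.016, -0.004]
wrist_force: [-0.1, -0.4, -1.1]
grip_width: 0.466
row [-0.021  0.043  0.266] turn 0.057 | t 35.3 pos [ 561.4 -330.2   51.6] yaw 7.84 F [0.7 0.1 0. ] g 0.464
```

View pics/w31.png

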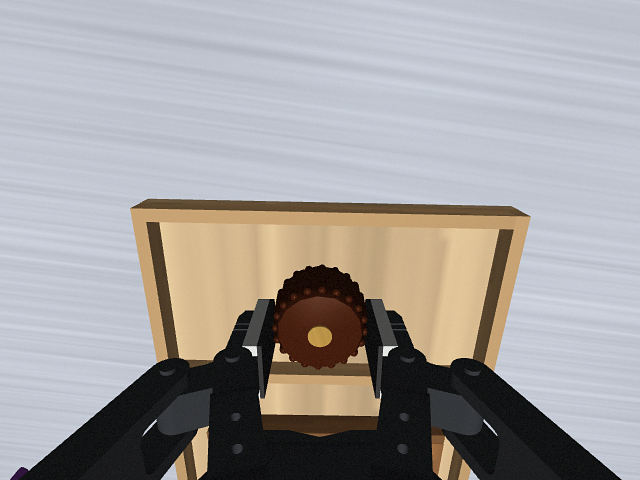

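```bash
python3 -m crank '[[[-0.01,0.02,0.1,0],[-0.02,0.04,0.2,0],[-0.02,0.04,0.22,0],[-0.02,0.04,0.24,0],[-0.02,0.04,0.24,0]]]'
python3 -m crank '[[[0,0,0.02,0],[0,0,0.03,0],[0,0,0.03,0]]]'
```

```text
t: 35.72
tool_pos: [560.5, -332.0, 42.0]
tool_rot: [0.998, 0.068, -0.016, -0.003]
wrist_force: [0.7, 0.0, -0.1]
grip_width: 0.47
t: 35.97
tool_pos: [560.4, -332.0, 40.8]
tool_rot: [0.998, 0.068, -0.016, -0.003]
wrist_force: [0.3, 0.5, -0.6]
grip_width: 0.465
```

```bash
python3 -m crank '[[[0,0,0.02,0],[0,0,0.02,0]]]'
python3 -m crank '[[[0,0,0.02,0],[0,0,0.02,0]]]'
```

```text
t: 36.13
tool_pos: [560.5, -332.0, 40.7]
tool_rot: [0.998, 0.068, -0.016, -0.003]
wrist_force: [-1.5, 1.5, 5.0]
grip_width: 0.467
t: 36.3
tool_pos: [560.5, -332.0, 40.7]
tool_rot: [0.998, 0.068, -0.016, -0.003]
wrist_force: [-2.0, 1.6, 5.0]
grip_width: 0.465
```

```bash
python3 -m crank '[[[0,0,0,0],[0,0,0,0],[0,0,0,0],[0,0,0,0],[0,0,0,0]]]' 0.3
python3 -m crank '[[[0,0,-0.3,0],[0,0,-1,0],[0,0,-2,0],[0,0,-3,0],[0,0,-3.5,0],[0,0,-3.5,0]]]'
python3 -m crank '[[[0,-0.8,0,0],[0,-1.7,0,0],[0,-2.6,0,0],[0,-3.4,0,0],[0,-4.2,0,0],[0,-5,0,0],[0,-5,0,0]]]'
python3 - <<'E'
from h import *
snap('wrist','w32.png');snap('scene','s32.png');snap('side','sd32.png')
x=cv2.imread('pics/s32.png');cv2.imwrite('pics/z1.png',np.hstack([cv2.resize(x[145:240,130:260],(400,292)),cv2.resize(x[275:460,355:555],(400,292))]))
go(600,0,200,0)
E
```

```text
t: 36.72
tool_pos: [560.4, -332.0, 40.5]
tool_rot: [0.998, 0.068, -0.016, -0.003]
wrist_force: [0.6, 0.9, -0.1]
grip_width: 0.651
t: 37.22
tool_pos: [566.4, -333.5, 187.3]
tool_rot: [0.998, 0.068, -0.012, 0.001]
wrist_force: [0.2, -0.5, -0.3]
grip_width: 0.653
t: 37.8
tool_pos: [537.9, -130.4, 187.5]
tool_rot: [0.997, 0.07, -0.013, -0.0]
wrist_force: [1.2, 0.7, -0.2]
grip_width: 0.65
row [ 1.961 -3.15  -0.365] turn 1.311 | t 37.95 pos [ 539.2 -135.6  187.4] yaw 7.86 F [-0.2 -0.1 -0.3] g 0.65
```

View pics/z1.png

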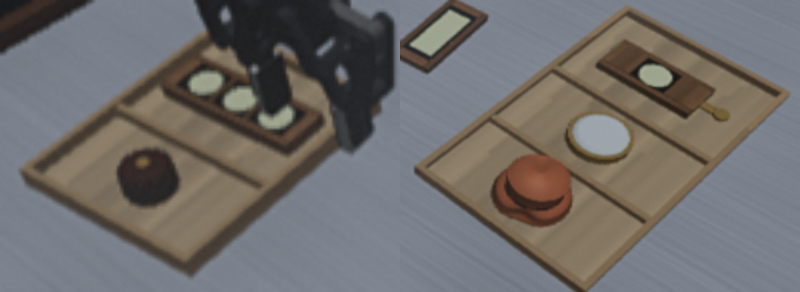

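View pics/s32.png

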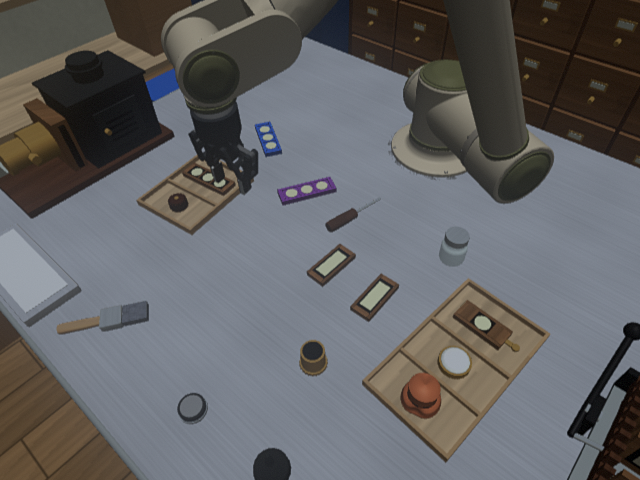

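View pics/sd32.png

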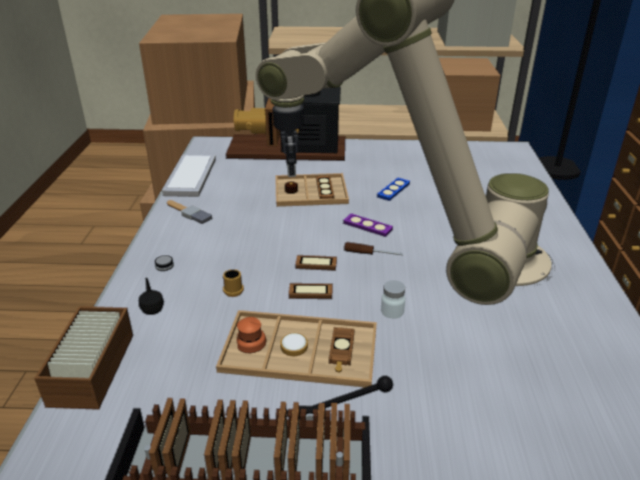

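All five pieces are in their bays: side view (250,335), (294,344), (342,347), (291,187) and (325,187). The plain slides haven't moved, still at scene (331,264) and (375,297). Handing in.

```bash
python3 -c "
from station import robot
print(robot.sign_off())"
```

```text
the job is handed in; nothing more can be done
None
```

Both lantern kits are made up and the job is handed in after about 38 s. I worked in the order you asked: lever slide, frosted lens and copper cap into the long tray, then the three-picture slide and brown knob into the short tray.

- **Final position:** the last scene and side pictures show all five pieces right way up inside their bays. Both slides lie along the length of their bay.
- **Setting down:** I lowered each piece until it touched the tray floor (about 5–12 N) before letting go, so no glass was dropped.
- **Left alone:** the two plain slides are at the same pixels as at the start. The gripper was clear of everything at hand-in.
- **Disagreements:** the scene and wrist cameras differed by up to about 6 mm on the tray positions. I mostly used the wrist view, and every piece still cleared its bay walls. The tool had a slight tilt of 1–2° late in the job, with no visible effect on how the pieces sit.

No check failed.

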